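# Unstack the make-up and lay out the organiser trays

## Robot

A 6-joint arm with a two-finger parallel gripper is mounted at the origin on the work surface. World frame = base frame: x ahead of the robot, y to its left, z up, the work surface at z = 0. Lengths are in m, angles in rad, forces in N, time in s.
With the tool pointing down it reaches from about 0.35 to 0.85 m from the base axis. Payload 8.1 kg.
Tool frame: the origin (TCP) lies on the centre line of the jaws, within the pads' length; the fingertips stand 19 mm ahead of it and the grasp point (between the pads) is the TCP (arm.nose_length is the distance from the TCP to the fingertips, in m); z points along the fingers, y is the direction in which the jaws open and shut (so a half turn about z gives the same grasp; the last joint's range is limited). The gripper opens to 85 mm and grips with 20 to 120 N. Pads are 22 mm wide; open, the fingers measure 114 mm over their backs; the gripper's body (76 mm by 85 mm) begins 54 mm behind the grasp point. The pads swing forward as they close: fully open they stand 13 mm farther back than shut.
Start: joints at [-1.425, 0.13, 1.488, -0, 1.523, -0.085], TCP at [0.137, -0.584, 0.25] pointing down, gripper open.
Joint ranges: [-2.96, 2.96], [-0.89, 2.26], [0.02, 2.5], [-1.34, 4.48], [0, 2.73], [-2.66, 2.66]. Speed limits (rad/s): [2.39, 2.39, 2.79, 3.14, 3.14, 3.14].

## Interface

Orientations are given as a unit quaternion [x, y, z, w].
In Python, from plant import arm, cams, spotter gives the robot as it stands. The module is installed in compiled form; this text tells all that it offers.
- The arm moves only by the tool step_arm, never from a script. Its argument "increments" is a list of rows, each a list of 7 numbers: the shift along the tool's x, y, z in cm, then the turn, a rotation vector about the tool's x, y, z in degrees, then the opening in per cent of the stroke, from 0 (shut) to 100 (fully open). In form: [[tx, ty, tz, ax, ay, az, fingers], ...]. A call has 1 to 5 rows; each row shifts and turns the pose as measured when the row begins, along the tool's axes as they then stand; what a row does not reach is not made up. A row lasts 1/8 s, in which the tool goes at most 62.5 mm and 10.7 degrees, less where a joint would pass 70% of its speed; a pose out of reach is approached as far as the arm can. A call with a gripper value outside its range is refused whole. The fingers move at their own pace and stop on an object; "newtons" is the grip in N (left out, the last holds). Time passes only in rows, so rows that do not move let the fingers close. It gives the time, the measured TCP pose, the force and the opening at its end, in the units of the state.
- arm.get_state(): the state, without advancing time (a new reading comes with each control period).
- cams.read_camera(name): name is "scene" or "top" or "wrist"; returns a dict with "image" (420x560x3 uint8, red, green, blue), "fov_y" (degrees; the focal length in pixels is half the picture's height over the tangent of half this angle, whatever the lens; pixels are square), "cx", "cy" (the principal point, pixels), "k1" (the pictures are not rectified: a ray, as slopes to the right and down, at radius r is drawn at 1 + k1 r^2 times it, then the intrinsics apply), "R" (3x3) and "t" (3): a world point X has camera coordinates R X + t; the wrist camera has in their place "mount" (4x4, takes a point from camera to tool coordinates, whose origin is the TCP and whose axes are the flange's). Camera axes: x right, y down, z forward; pixel columns grow to the right and rows downward; lengths in m; the calibration is good to about 2 mm. A picture is of the moment at which its call begins: read the wrist's pose just before it. There is no depth.
- arm.finish_job(): hands the job in, once; it reports no verdict.
Trained networks look in a picture, given as the dict that the camera call returned (one of the last four; its "shot" number tells which), for a name from the list of things; names that differ only in an ending like _2 or _b are one class to them, and where a whole thing is asked for, a point or a joint stands for the part that bears it (a point fixed in the world has none). Each returns a list of dicts, best first, with "score" (0 to 1); they miss things now and then, are a little off and sometimes report something else, mostly with a low value. They report only what shows in the picture. A call takes as long as a camera call. They do not tell look-alikes from the thing itself.
- spotter.trace(name, picture): "pixels" (420x560 bool, what is visible of it) and "location" ([column, row] as shares, 0 to 1, of the picture: columns of its width, rows of its height, amid what is visible of it).
- spotter.spot_point(name, picture): "location" ([column, row] as shares, 0 to 1, of the picture: columns of its width, rows of its height: a listed point, or the origin of a listed thing).
The state is a dict: "clock": time; "qpos": joint angles; "joint_vel": joint speeds; "joint_efforts": joint torques, N m; "tool_pos": TCP position; "tool_rot": TCP orientation; "wrist_force": force on the tool from outside, world axes, zero at the start; "moment": the same for the moment, N m; "gripper_width": opening from 0.0 (shut) to 1.0 (fully open).
Only numpy, scipy, OpenCV 4.12 (cv2) and the standard library are available. Lean on these libraries where they do the work, as an engineer would, in place of code of your own. Each camera call takes 0.05 s, during which the arm holds its last target.

## Task

The make-up has been piled up in two stacks on the dressing table. Take the stacks apart and set each piece upright and flat on the floor of the tray made for its shape and size: palette in the rectangular tray, powder compact in the largest round one, blush pot in the middle round one, cream jar in the square one, lip balm in the smallest round one. Set everything down gently, never drop or tip a piece, and leave the bottle and the lipstick standing where they are.

Things in the scene. Friction and masses are not known exactly. Their poses are not given: they have to be found in the camera images.
- palette_mid (a point): Eyeshadow palette: closed flat box, lilac purple, its lid showing eight round coloured pans; 104 x 60 x 22 mm, 0.12 kg, loose. Lies flat at the bottom of one pile. Point: its centre, half-way up (11 mm above its underside). x along its 104 mm length, y across its 60 mm width, z up.
- compact_mid (a point): Powder compact: large round flat case, rose gold, 66 mm diameter, 22 mm high, 0.09 kg, loose. Lies flat at the bottom of the other pile. Point: its centre, 11 mm above its underside. z up.
- blush_mid (a point): Blush pot: round, turquoise ribbed lid over a frosted base, 46 mm diameter, 28 mm high, straight-sided, 0.08 kg, loose. Stands on the palette or on the compact (it varies), with the balm pot on top of it. Point: its centre, 14 mm above its underside. z up.
- cream_mid (a point): Cream jar: square, navy blue lid over a frosted base, 42 x 42 mm, 28 mm high, 0.09 kg, loose. Stands on the palette or on the compact, whichever the blush pot is not on; nothing on top. Point: its centre, 14 mm above its underside. x and y square to its sides, z up.
- balm_mid (a point): Lip balm pot: small, round, red ribbed lid over a frosted base, 30 mm diameter, 28 mm high, 0.03 kg, loose. Stands on top of the blush pot. Point: its centre, 14 mm above its underside. z up.
- palette_tray_floor (a point): Rectangular tray, the palette's place: fixed, black plastic with a grey-beige felt floor. Inside 120 x 76 mm, outside 130 x 86 mm, rim 12 mm above the table and 8 mm above the inner floor. Point: centre of the inner floor, 4 mm above the table. x along its length, y across, z up.
- compact_tray_floor (a point): Largest round tray, the compact's place: fixed, black with felt floor. Inside 82 mm, outside 92 mm diameter, rim 12 mm above the table and 8 mm above the inner floor. Point: centre of the inner floor, 4 mm above the table.
- blush_tray_floor (a point): Middle-sized round tray, the blush pot's place: fixed, black with felt floor. Inside 62 mm, outside 72 mm diameter, rim 12 mm above the table and 8 mm above the inner floor. Point: centre of the inner floor, 4 mm above the table.
- cream_tray_floor (a point): Square tray, the cream jar's place: fixed, black with felt floor. Inside 58 x 58 mm, outside 68 x 68 mm, rim 12 mm above the table and 8 mm above the inner floor. Point: centre of the inner floor, 4 mm above the table. x and y square to its sides.
- balm_tray_floor (a point): Smallest round tray, the balm pot's place: fixed, black with felt floor. Inside 46 mm, outside 56 mm diameter, rim 12 mm above the table and 8 mm above the inner floor. Point: centre of the inner floor, 4 mm above the table.
- bottle: Bystander: foundation bottle, skin-coloured with a navy cap, 30 mm diameter, 85 mm high, standing loose. Origin: centre of its underside.
- lipstick: Bystander: closed black lipstick with a gold band, 20 mm diameter, 70 mm high, standing loose. Origin: centre of its underside.
There are look-alikes about, which are no part of the job. Leave any yellow look-alike of the part that bears balm_tray_floor alone. What is shaped like the part that bears compact_mid but orange is not meant.

How it is judged:
By the outcome, as a careful person would: the job done as asked, in the order asked, and still so for the second after the job is handed in, with the robot touching nothing.
It also fails if it takes over 128 s, if anything falls off the work surface, if the arm or the gripper's body presses on something with over 40 N, if the wrist force passes 120 N, or if a joint passes its speed limit or range.

## Working session

There is one attempt and no reset: what is moved stays moved. The work goes in short steps, Python scripts to look and compute and a tool call to move; the robot and the scene stay as the last step left them, time stands still between calls to the robot, and variables do not carry over. Pictures are saved under pics/ and viewed, and the job is handed in when it is done.

Besides the shell and the picture viewer there is one more tool, called after "Emit:" as name([rows], argument=value, ...), one row to a line, values as JSON. step_arm: Moves the arm, as the interface text tells. Its arguments: {"type":"object","properties":{"increments":{"type":"array"},"newtons":{"type":"number"}},"required":["increments"]}

```bash
mkdir -p pics
cat > h.py <<'E'
import numpy as np, cv2
from plant import arm,cams,spotter
from scipy.spatial.transform import Rotation as Ro
def save(p,n,crop=None,sc=1):
    im=p["image"][:,:,::-1]
    if crop: im=im[crop[1]:crop[3],crop[0]:crop[2]]
    cv2.imwrite("pics/"+n,cv2.resize(im,None,fx=sc,fy=sc,interpolation=cv2.INTER_CUBIC))
def K(p):
    f=210/np.tan(np.radians(p["fov_y"])/2); return f
def ray(p,uv,st=None):
    f=K(p); x=(uv[0]-p["cx"])/f; y=(uv[1]-p["cy"])/f
    rd=np.hypot(x,y); r=rd
    for _ in range(30): r=rd/(1+p["k1"]*r*r)
    s=r/rd if rd>0 else 1
    d=np.array([x*s,y*s,1.])
    if "R" in p:
        R=np.array(p["R"]);t=np.array(p["t"]); return -R.T@t, R.T@d
    M=np.array(p["mount"]); T=Ro.from_quat(st["tool_rot"]).as_matrix()
    o=T@M[:3,3]+np.array(st["tool_pos"]); return o,T@(M[:3,:3]@d)
def atz(p,uv,z,st=None):
    o,d=ray(p,uv,st); return o+d*(z-o[2])/d[2]
def proj(p,X,st=None):
    X=np.array(X,float)
    if "R" in p: c=np.array(p["R"])@X+np.array(p["t"])
    else:
        M=np.array(p["mount"]); T=Ro.from_quat(st["tool_rot"]).as_matrix()
        c=M[:3,:3].T@(T.T@(X-np.array(st["tool_pos"]))-M[:3,3])
    x,y=c[0]/c[2],c[1]/c[2]; k=1+p["k1"]*(x*x+y*y); f=K(p)
    return np.array([p["cx"]+f*x*k,p["cy"]+f*y*k])
E
python3 - <<'E'
from h import *
s=arm.get_state();print(s)
for n in ["scene","top","wrist"]:
    p=cams.read_camera(n); save(p,n+"0.png"); print(n,{k:v for k,v in p.items() if k!="image"})
E
```

```text
{'clock': 0.0, 'qpos': array([-1.42541731e+00,  1.31154758e-01,  1.48931668e+00,  1.85724276e-05,
        1.52303649e+00, -8.53827128e-02]), 'joint_vel': array([-0.00086337, -0.00098902,  0.0004448 , -0.00020097,  0.00019932,
       -0.00313918]), 'joint_efforts': array([-1.79344101e-03, -5.69402182e+01, -5.00554955e+01, -3.93965574e-04,
        1.44792034e-02, -7.51290077e-05]), 'tool_pos': array([ 0.13719078, -0.5835482 ,  0.24922772]), 'tool_rot': array([ 9.93350606e-01,  1.15124529e-01, -1.94520378e-05, -9.57485237e-04]), 'wrist_force': array([ 0.54052966, -0.69628996, -0.15259962]), 'moment': array([-0.01518161,  0.01256358,  0.02255097]), 'gripper_width': 1.003204443771981}
scene {'fov_y': 42.13468270434852, 'cx': 281.845197759379, 'cy': 208.83361886415346, 'k1': 0.0402976859415886, 'R': array([[ 0.25203433,  0.96769593,  0.00657883],
       [ 0.81209634, -0.20780177, -0.5452687 ],
       [-0.52628721,  0.14276907, -0.83823551]]), 't': array([-0.12925567, -0.39987361,  1.66605821]), 'shot': 1}
top {'fov_y': 46.306404626347415, 'cx': 268.01783938206916, 'cy': 215.9101494591519, 'k1': 0.021431350028771317, 'R': array([[ 0.01903812, -0.99980763,  0.00471739],
       [-0.99016608, -0.01950816, -0.13853   ],
       [ 0.13859538, -0.00203365, -0.990347  ]]), 't': array([-0.02101512,  0.54760563,  1.1880607 ]), 'shot': 2}
wrist {'fov_y': 63.025615931308636, 'cx': 274.02987750164266, 'cy': 209.53754713420233, 'k1': -0.033481575930171766, 'mount': array([[ 2.67304501e-04, -9.62379561e-01, -2.71708501e-01,
         6.77103704e-02],
       [ 9.99999347e-01,  5.59097944e-04, -9.96509514e-04,
        -1.01831590e-03],
       [ 1.11093205e-03, -2.71708058e-01,  9.62379082e-01,
        -1.23116438e-01],
       [ 0.00000000e+00,  0.00000000e+00,  0.00000000e+00,
         1.00000000e+00]]), 'shot': 3}
```

View pics/scene0.png

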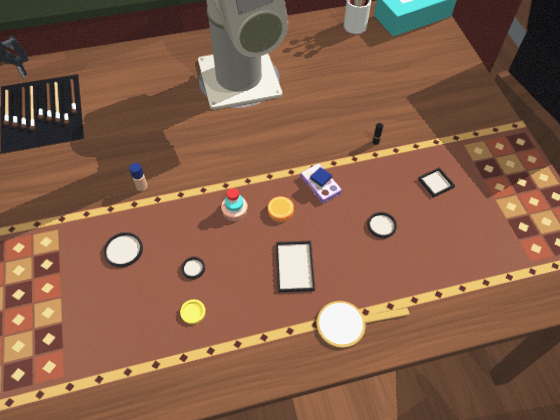

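View pics/top0.png

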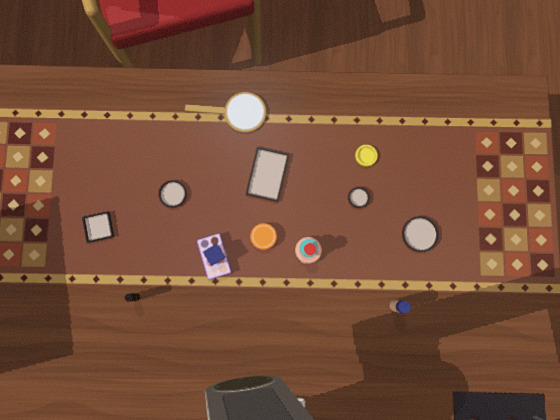

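Run:
```python
from h import *
zs=dict(palette_mid=.011,compact_mid=.011,blush_mid=.036,cream_mid=.036,balm_mid=.064,palette_tray_floor=.004,compact_tray_floor=.004,blush_tray_floor=.004,cream_tray_floor=.004,balm_tray_floor=.004,bottle=0,lipstick=0)
P={n:cams.read_camera(n) for n in ["top","scene"]}
for k,z in zs.items():
    for n,p in P.items():
        for r in spotter.spot_point(k,p)[:3]:
            uv=np.array(r["location"])*[560,420]
            print(k,n,round(r["score"],2),uv.round(),atz(p,uv,z).round(4))
```

```text
palette_mid top 0.81 [214. 254.] [0.451  0.1237 0.011 ]
palette_mid scene 0.66 [319. 183.] [0.4458 0.1199 0.011 ]
palette_mid scene 0.26 [318. 177.] [0.4279 0.1211 0.011 ]
compact_mid top 0.66 [262. 236.] [0.5001 0.0051 0.011 ]
compact_mid top 0.54 [306. 249.] [ 0.4696 -0.1084  0.011 ]
compact_mid top 0.48 [397. 306.] [ 0.3309 -0.336   0.011 ]
compact_mid scene 0.82 [281. 207.] [0.4937 0.0014 0.011 ]
compact_mid scene 0.66 [234. 205.] [ 0.4589 -0.1137  0.011 ]
blush_mid top 0.48 [310. 247.] [ 0.4724 -0.1152  0.036 ]
blush_mid scene 0.46 [235. 204.] [ 0.4725 -0.1102  0.036 ]
cream_mid top 0.62 [215. 253.] [0.4521 0.1196 0.036 ]
cream_mid scene 0.52 [321. 177.] [0.4465 0.123  0.036 ]
cream_mid scene 0.43 [375. 140.] [0.363  0.3008 0.036 ]
cream_mid scene 0.41 [124. 249.] [ 0.5329 -0.3938  0.036 ]
balm_mid top 0.66 [307. 251.] [ 0.4599 -0.1066  0.064 ]
balm_mid top 0.34 [356. 197.] [ 0.5958 -0.2269  0.064 ]
balm_mid scene 0.63 [235. 197.] [ 0.4717 -0.1102  0.064 ]
palette_tray_floor top 0.83 [267. 177.] [ 0.6541 -0.0062  0.004 ]
palette_tray_floor top 0.6 [307. 249.] [ 0.4699 -0.1109  0
[... 469 characters left out ...]
oor scene 0.72 [437. 187.] [0.5313 0.419  0.004 ]
cream_tray_floor scene 0.47 [321. 181.] [0.4361 0.1273 0.004 ]
cream_tray_floor scene 0.32 [234. 193.] [ 0.416  -0.1055  0.004 ]
balm_tray_floor top 0.92 [370. 153.] [ 0.7245 -0.2751  0.004 ]
balm_tray_floor top 0.8 [355. 194.] [ 0.6148 -0.2349  0.004 ]
balm_tray_floor scene 0.73 [193. 267.] [ 0.6059 -0.2439  0.004 ]
balm_tray_floor scene 0.6 [190. 311.] [ 0.7134 -0.2682  0.004 ]
bottle top 0.49 [396. 305.] [ 0.3338 -0.3349  0.    ]
bottle scene 0.73 [319. 179.] [0.4261 0.1242 0.    ]
lipstick top 0.65 [138. 297.] [0.3417 0.3118 0.    ]
lipstick top 0.31 [214. 254.] [0.4519 0.1243 0.    ]
lipstick scene 0.54 [374. 139.] [0.3329 0.3152 0.    ]
```

The real compact is the rose-gold one under the blush and balm, at top (308,249). The orange one at (263,236) is the look-alike. The real balm tray is the black one at (359,197), and the yellow one at (367,156) is to be left alone. I'll confirm this in an enlarged crop and refine the positions from masks.

Run:
```python
from h import *
P={n:cams.read_camera(n) for n in ["top","scene"]}
save(P["top"],"topc.png",(190,130,450,290),3)
print(arm.nose_length)
for k in ["palette_tray_floor","compact_tray_floor","blush_tray_floor","cream_tray_floor","balm_tray_floor","palette_mid","compact_mid","blush_mid","cream_mid","balm_mid","bottle","lipstick"]:
    for n,p in P.items():
        for r in spotter.trace(k,p)[:3]:
            m=r["pixels"].astype(np.uint8); 
            c,_=cv2.findContours(m,0,2); 
            if not c: continue
            c=max(c,key=cv2.contourArea); 
            if len(c)<6: continue
            zt=.012 if 'tray' in k else {'palette_mid':.022,'compact_mid':.022,'blush_mid':.05,'cream_mid':.05,'balm_mid':.078}.get(k,0)
            w=np.array([atz(p,q[0],zt)[:2] for q in c],np.float32)
            rr=cv2.minAreaRect(w); 
            print(k,n,round(r["score"],2),(np.array(r["location"])*[560,420]).round(),np.round(rr[0],4),np.round(rr[1],3),round(rr[2],1))
```

```text
0.019
palette_tray_floor top 0.71 [264. 178.] [ 0.6617 -0.0059] [0.085 0.132] 77.7
palette_tray_floor scene 0.65 [290. 265.] [ 0.6641 -0.0085] [0.087 0.134] 77.4
compact_tray_floor top 0.83 [420. 231.] [ 0.5143 -0.3968] [0.089 0.092] 1.1
compact_tray_floor top 0.42 [131. 297.] [0.3415 0.3236] [0.02  0.035] 1.0
compact_tray_floor top 0.17 [266. 174.] [ 0.662  -0.0066] [0.087 0.132] 76.9
compact_tray_floor scene 0.95 [123. 249.] [ 0.5171 -0.3996] [0.089 0.094] 75.4
blush_tray_floor top 0.81 [172. 195.] [0.6074 0.2393] [0.065 0.067] 1.2
blush_tray_floor scene 0.81 [383. 223.] [0.6081 0.2339] [0.074 0.073] 75.6
cream_tray_floor top 0.66 [ 96. 223.] [0.5162 0.4204] [0.071 0.074] 12.8
cream_tray_floor top 0.56 [305. 242.] [ 0.4743 -0.1143] [0.046 0.048] 1.1
cream_tray_floor scene 0.87 [437. 184.] [0.5187 0.4189] [0.069 0.073] 14.0
balm_tray_floor top 0.93 [369. 155.] [ 0.7163 -0.2617] [0.052 0.054] 89.7
balm_tray_floor top 0.68 [356. 197.] [ 0.6059 -0.2435] [0.051 0.054] 45.7
balm_tray_floor top 0.62 [400. 307.] [ 0.3311 -0.3424] [0.051 0.03 ] 79.9
balm_tray_floor scene 0.97 [192. 313.] [ 
[... 709 characters left out ...]
 0.4726 -0.1135] [0.042 0.047] 1.1
blush_mid scene 0.45 [235. 204.] [ 0.4855 -0.1149] [0.042 0.043] 0.4
cream_mid top 0.81 [211. 251.] [0.4499 0.1212] [0.041 0.042] 32.4
cream_mid top 0.67 [358. 197.] [ 0.5995 -0.2356] [0.051 0.052] 45.7
cream_mid scene 0.76 [322. 177.] [0.4551 0.1154] [0.047 0.052] 34.9
balm_mid top 0.68 [312. 250.] [ 0.4668 -0.1123] [0.024 0.024] 1.1
balm_mid scene 0.51 [234. 193.] [ 0.4732 -0.1164] [0.029 0.042] 77.9
bottle top 0.74 [ 95. 224.] [0.5186 0.425 ] [0.07  0.071] 14.7
bottle top 0.59 [398. 308.] [ 0.3317 -0.347 ] [0.03  0.053] 1.2
bottle scene 0.74 [137. 173.] [ 0.2959 -0.3415] [0.093 0.029] 8.0
lipstick scene 0.53 [379. 131.] [0.3139 0.332 ] [0.02  0.081] 59.3
```

View pics/topc.png

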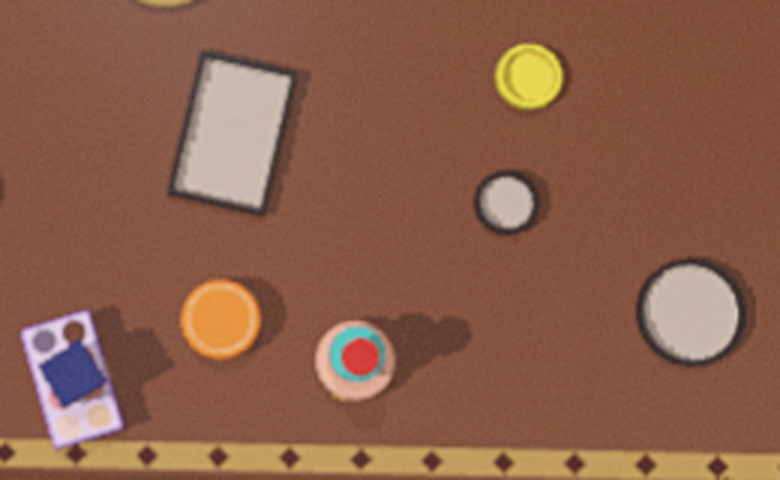

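```bash
cat >> h.py <<'E'
def yaw(st): 
    x=Ro.from_quat(st["tool_rot"]).as_matrix()[:,0]; return np.degrees(np.arctan2(x[1],x[0]))
def to(x,y,z,yw=None,sym=360):
    s=arm.get_state(); T=Ro.from_quat(s["tool_rot"]).as_matrix()
    d=T.T@(np.array([x,y,z])-s["tool_pos"])*100
    # desired: tool down w/ yaw
    if yw is None: yw=yaw(s)
    a=np.radians(yw); best=None
    D=np.array([[np.cos(a),np.sin(a),0],[np.sin(a),-np.cos(a),0],[0,0,-1]]).T
    rv=np.degrees(Ro.from_matrix(T.T@D).as_rotvec())
    print("pos",s["tool_pos"].round(4),"yaw",round(yaw(s),1),"w",round(s["gripper_width"],3),"F",s["wrist_force"].round(1),"t",round(s["clock"],2),"q6",round(s["qpos"][5],2))
    print("shift cm",d.round(2),"rot",rv.round(1),"| rows",np.ceil(max(np.linalg.norm(d)/6,np.linalg.norm(rv)/10.5)))
E
python3 -c "
from h import *
to(.45,.12,.25,33)"
```

```text
pos [ 0.1373 -0.5841  0.2503] yaw 13.2 w 0.998 F [-0.6  0.2 -0.3] t 2.75 q6 -0.09
shift cm [ 4.655e+01 -6.139e+01  3.000e-02] rot [ -0.   -0.  -19.8] | rows 13.0
```

View pics/wrist0.png

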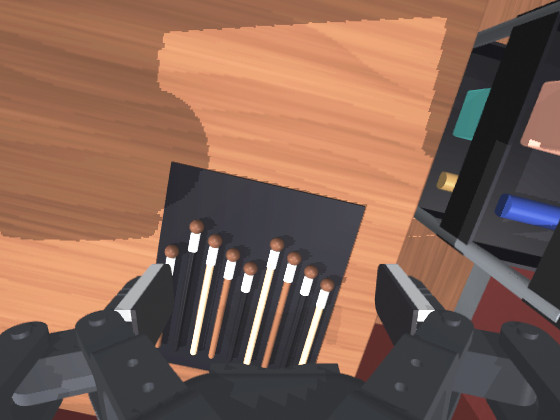

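Run:
```python
from h import *
s=arm.get_state();p=cams.read_camera("wrist")
T=Ro.from_quat(s["tool_rot"]).as_matrix()
for z in [.019,.013,.006,0,-.01]:
    print(z,[proj(p,T@np.array([x,y,z])+s["tool_pos"],s).round() for x in(-.011,.011) for y in (-.0425,.0425)])
save(p,"tip.png",(90,230,440,420),2)
```

```text
0.019 [array([185., 290.]), array([368., 290.]), array([181., 245.]), array([372., 245.])]
0.013 [array([182., 296.]), array([372., 296.]), array([178., 251.]), array([376., 251.])]
0.006 [array([177., 305.]), array([376., 305.]), array([173., 257.]), array([381., 257.])]
0 [array([173., 312.]), array([380., 313.]), array([169., 263.]), array([385., 263.])]
-0.01 [array([166., 327.]), array([388., 327.]), array([161., 275.]), array([394., 275.])]
```

View pics/tip.png

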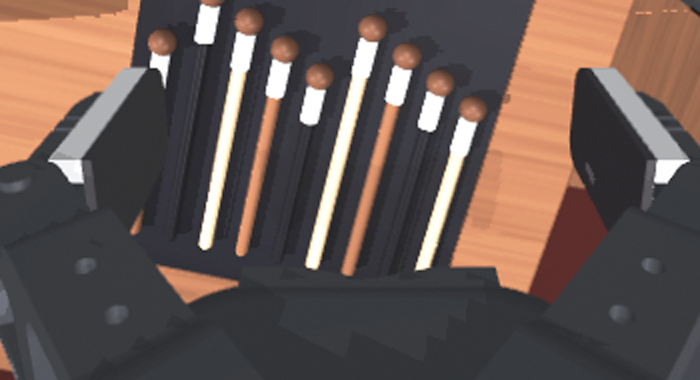

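Emit:
step_arm([
  [3.6,-4.7,0,0,0,0,100],
  [3.6,-4.7,0,0,0,0,100],
  [3.6,-4.7,0,0,0,0,100],
  [3.6,-4.7,0,0,0,0,100],
  [3.6,-4.7,0,0,0,0,100],
], newtons=30)

```text
clock: 3.42
tool_pos: [0.2602, -0.3096, 0.2485]
tool_rot: [0.994, 0.112, 0.0, -0.001]
wrist_force: [1.7, 0.7, 0.0]
gripper_width: 1.0
```

Emit:
step_arm([
  [3.6,-4.7,0,0,0,0,100],
  [3.6,-4.7,0,0,0,0,100],
  [3.6,-4.7,0,0,0,0,100],
  [3.6,-4.7,0,0,0,0,100],
  [3.6,-4.7,0,0,0,0,100],
])

```text
clock: 4.05
tool_pos: [0.3862, -0.0319, 0.2509]
tool_rot: [0.994, 0.111, 0.004, 0.001]
wrist_force: [0.6, -1.4, -0.6]
gripper_width: 1.0
```

```bash
python3 -c "
from h import *
to(.42,.11,.23,33)"
```

```text
pos [ 0.3862 -0.0319  0.2509] yaw 12.7 w 1.0 F [ 0.6 -1.4 -0.6] t 4.05 q6 1.13
shift cm [  6.4  -13.1    2.09] rot [  0.3  -0.4 -20.3] | rows 3.0
```

Emit:
step_arm([
  [1.6,-3.2,0.5,0,0,-7,100],
  [1.6,-3.3,0.5,0,0,-7,100],
  [1.6,-3.3,0.5,0,0,-6,100],
  [1.0,-2.5,0.5,0,0,0,100],
  [0,0,0,0,0,0,100],
])

```text
clock: 4.68
tool_pos: [0.3931, 0.1109, 0.2312]
tool_rot: [0.957, 0.291, 0.005, 0.002]
wrist_force: [-0.0, 0.3, -0.4]
gripper_width: 0.999
```

Run:
```python
from h import *
to(.45,.12,.23,33)
s=arm.get_state();p=cams.read_camera("wrist");save(p,"w1.png")
for k,z in [("cream_mid",.05),("palette_mid",.022)]:
    for r in spotter.trace(k,p)[:2]:
        m=r["pixels"].astype(np.uint8); c,_=cv2.findContours(m,0,2); c=max(c,key=cv2.contourArea)
        w=np.array([atz(p,q[0],z,s)[:2] for q in c],np.float32); rr=cv2.minAreaRect(w)
        print(k,r["score"],np.array(r["location"])*[560,420],np.round(rr[0],4),np.round(rr[1],4),rr[2])
```

```text
pos [0.3931 0.1109 0.2312] yaw 33.8 w 0.999 F [-0.   0.3 -0.4] t 4.67 q6 1.13
shift cm [5.24 2.41 0.18] rot [ 0.4 -0.5  0.8] | rows 1.0
cream_mid 0.63 [298.424 131.292] [0.4485 0.1221] [0.0419 0.0407] 33.75714874267578
cream_mid 0.61 [ 48.496 111.72 ] [0.3453 0.3135] [0.0218 0.0593] 37.31560516357422
palette_mid 0.67 [277.312 124.992] [0.4456 0.1247] [0.1029 0.0593] 18.759538650512695
```

View pics/w1.png

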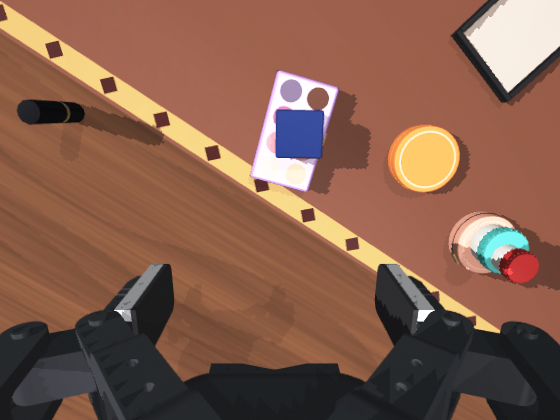

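Emit:
step_arm([
  [5.2,2.2,4.0,0.4,-0.5,0,100],
  [0.2,0.1,4.0,0,0,0,100],
  [0,0,4.0,0,0,0,100],
  [0,0,0,0,0,0,100],
])

```text
clock: 5.32
tool_pos: [0.452, 0.1145, 0.1168]
tool_rot: [0.958, 0.286, 0.004, 0.001]
wrist_force: [-0.9, 0.4, 0.5]
gripper_width: 0.997
```

```bash
python3 -c "
from h import *
to(.4485,.1221,.048,33.8)"
```

```text
pos [0.452  0.1145 0.1168] yaw 33.3 w 0.997 F [-0.9  0.4  0.5] t 5.33 q6 1.13
shift cm [ 0.08 -0.86  6.88] rot [ 0.3 -0.3 -0.5] | rows 2.0
```

Emit:
step_arm([
  [0.1,-0.8,2.5,0.3,-0.3,-0.5,100],
  [0,0,2.0,0,0,0,100],
  [0,0,0,0,0,0,100],
])

```text
clock: 5.7
tool_pos: [0.4532, 0.1202, 0.0776]
tool_rot: [0.957, 0.289, 0.004, 0.0]
wrist_force: [-0.1, 0.3, -0.1]
gripper_width: 1.003
```

Run:
```python
from h import *
to(.4485,.1221,.048,33.8)
s=arm.get_state();p=cams.read_camera("wrist");save(p,"w2.png")
for r in spotter.trace("cream_mid",p)[:1]:
        m=r["pixels"].astype(np.uint8); c,_=cv2.findContours(m,0,2); c=max(c,key=cv2.contourArea)
        w=np.array([atz(p,q[0],.05,s)[:2] for q in c],np.float32); rr=cv2.minAreaRect(w)
        print(r["score"],np.array(r["location"])*[560,420],np.round(rr[0],4),np.round(rr[1],4),rr[2])
```

```text
pos [0.4532 0.1202 0.0776] yaw 33.6 w 1.003 F [-0.1  0.3 -0.1] t 5.7 q6 1.13
shift cm [-0.31 -0.43  2.95] rot [ 0.2 -0.4 -0.2] | rows 1.0
0.9 [269.192 256.704] [0.4514 0.1237] [0.0475 0.0409] 31.394901275634766
```

View pics/w2.png

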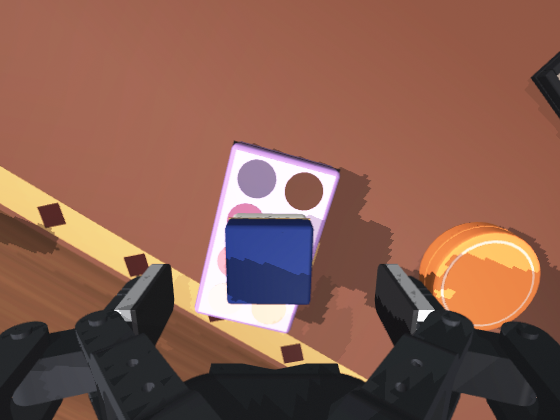

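Run:
```python
from h import *
s=arm.get_state();p=cams.read_camera("wrist")
for q in [(227,220),(312,219),(312,303),(227,302),(269,261)]: print(atz(p,q,.05,s).round(4))
```

```text
[0.4586 0.1512 0.05  ]
[0.4809 0.1185 0.05  ]
[0.445  0.0931 0.05  ]
[0.422  0.1289 0.05  ]
[0.4521 0.1236 0.05  ]
```

Emit:
step_arm([
  [0,-0.4,1.5,0.2,-0.4,0,100],
  [0,0,1.0,0,0,0,100],
  [0,0,0,0,0,0,100],
])

```text
clock: 6.22
tool_pos: [0.4537, 0.1244, 0.0543]
tool_rot: [0.957, 0.289, 0.003, 0.0]
wrist_force: [0.6, -0.2, 0.1]
gripper_width: 0.996
```

```bash
python3 -c "
from h import *
to(.4518,.1236,.048,33.8)"
```

```text
pos [0.4537 0.1244 0.0543] yaw 33.6 w 0.996 F [ 0.6 -0.2  0.1] t 6.22 q6 1.14
shift cm [-0.2  -0.04  0.63] rot [ 0.1 -0.4 -0.2] | rows 1.0
```

Emit:
step_arm([
  [-0.2,0,0.7,0,-0.4,0,100],
  [0,0,0,0,0,0,60],
  [0,0,0,0,0,0,55],
  [0,0,0,0,0,0,40],
  [0,0,0,0,0,0,40],
], newtons=25)

```text
clock: 6.85
tool_pos: [0.452, 0.1232, 0.047]
tool_rot: [0.957, 0.289, -0.0, 0.001]
wrist_force: [0.1, 0.9, -0.8]
gripper_width: 0.483
```

Run:
```python
from h import *
to(.4518,.1236,.048,33.8)
s=arm.get_state();p=cams.read_camera("wrist");save(p,"w3.png")
```

```text
pos [0.452  0.1232 0.047 ] yaw 33.6 w 0.483 F [ 0.1  0.9 -0.8] t 6.85 q6 1.14
shift cm [ 0.   -0.04 -0.1 ] rot [ 0.1  0.1 -0.2] | rows 1.0
```

View pics/w3.png

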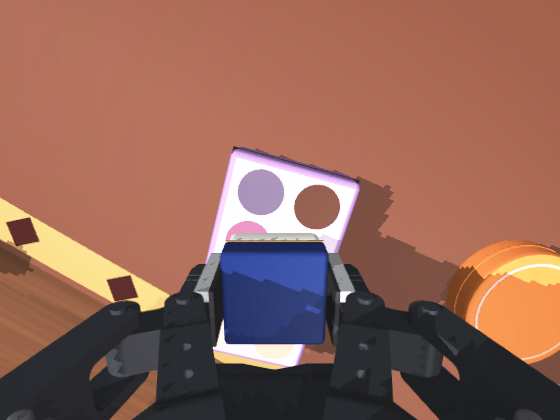

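Emit:
step_arm([
  [0,0,-1,0,0,0,40],
  [0,0,-4,0,0,0,40],
  [0,0,-5,0,0,0,40],
  [0,0,-2,0,0,0,40],
  [0,0,0,0,0,0,40],
])

```text
clock: 7.52
tool_pos: [0.4515, 0.1235, 0.1726]
tool_rot: [0.957, 0.289, -0.0, 0.001]
wrist_force: [0.4, 0.3, -2.1]
gripper_width: 0.488
```

Run:
```python
from h import *
to(.5,.41,.17,13.5)
```

```text
pos [0.4515 0.1235 0.1726] yaw 33.6 w 0.488 F [ 0.4  0.3 -2.1] t 7.53 q6 1.14
shift cm [ 19.89 -21.19   0.19] rot [ 0.1  0.1 20.1] | rows 5.0
```

Emit:
step_arm([
  [4,-4.2,0,0,0,0,40],
  [4,-4.2,0,0,0,0,40],
  [4,-4.2,0,0,0,0,40],
  [4,-4.2,0,0,0,0,40],
  [0,0,0,0,0,10,40],
])

```text
clock: 8.15
tool_pos: [0.4918, 0.3565, 0.1656]
tool_rot: [0.98, 0.201, -0.003, 0.003]
wrist_force: [-0.3, -0.0, -1.6]
gripper_width: 0.482
```

Emit:
step_arm([
  [0,0,0,0,0,9,40],
  [0,0,0,0,0,0,40],
])

```text
clock: 8.4
tool_pos: [0.49, 0.3569, 0.1615]
tool_rot: [0.993, 0.122, -0.005, 0.004]
wrist_force: [-0.5, -0.3, -0.9]
gripper_width: 0.485
```

```bash
cat >> h.py <<'E'
def felt(p,s,x,y,n,size):
    """bright felt region nearest expected (x,y): rect fit at z=.012 rim / .004 floor"""
    im=p["image"]; hsv=cv2.cvtColor(im,cv2.COLOR_RGB2HSV)
    m=((hsv[:,:,2]>110)&(hsv[:,:,1]<70)).astype(np.uint8)
    c,_=cv2.findContours(m,0,cv2.CHAIN_APPROX_NONE)
    for q in c:
        if cv2.contourArea(q)<300: continue
        w=np.array([atz(p,r[0],.004,s)[:2] for r in q],np.float32); rr=cv2.minAreaRect(w)
        if np.hypot(rr[0][0]-x,rr[0][1]-y)<.08: print("felt",np.round(rr[0],4),np.round(rr[1],4),round(rr[2],1),q[:,0].min(0),q[:,0].max(0))
E
python3 - <<'E'
from h import *
to(.5175,.42,.17,13.5)
s=arm.get_state();p=cams.read_camera("wrist");save(p,"w4.png")
felt(p,s,.5175,.42,0,0)
for r in spotter.trace("cream_tray_floor",p)[:2]:
        m=r["pixels"].astype(np.uint8); c,_=cv2.findContours(m,0,2); c=max(c,key=cv2.contourArea)
        w=np.array([atz(p,q[0],.012,s)[:2] for q in c],np.float32); rr=cv2.minAreaRect(w)
        print(r["score"],np.array(r["location"])*[560,420],np.round(rr[0],4),np.round(rr[1],4),rr[2])
E
```

```text
pos [0.49   0.3569 0.1615] yaw 14.0 w 0.485 F [-0.5 -0.3 -0.9] t 8.4 q6 1.87
shift cm [ 4.18 -5.46 -0.93] rot [0.4 0.6 0.5] | rows 2.0
felt [0.5155 0.4237] [0.0585 0.0578] 14.1 [164 108] [238 181]
0.88 [198.128 144.48 ] [0.5163 0.4228] [0.0683 0.0692] 14.687939643859863
```

View pics/w4.png

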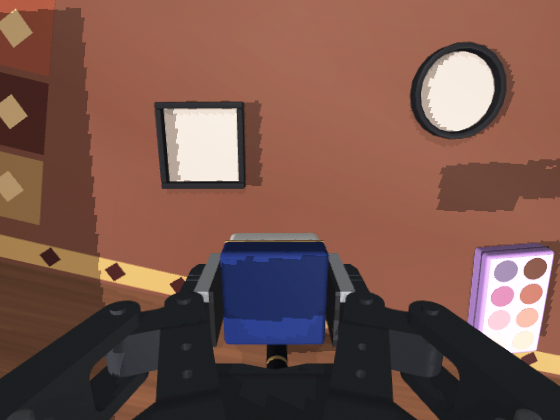

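Emit:
step_arm([
  [4.2,-2.9,1.5,0.4,0.6,0,40],
  [0,-2.9,2.5,0,0,0,40],
  [0,0,2.0,0,0,0,40],
  [0,0,0,0,0,0,40],
])

```text
clock: 9.0
tool_pos: [0.5171, 0.4216, 0.0985]
tool_rot: [0.992, 0.127, -0.001, 0.0]
wrist_force: [-0.6, -0.3, -1.3]
gripper_width: 0.485
```

Run:
```python
from h import *
to(.516,.423,.03,14.3)
s=arm.get_state();p=cams.read_camera("wrist");save(p,"w5.png")
felt(p,s,.5175,.42,0,0)
for r in spotter.trace("cream_tray_floor",p)[:2]:
        m=r["pixels"].astype(np.uint8); c,_=cv2.findContours(m,0,2); c=max(c,key=cv2.contourArea)
        w=np.array([atz(p,q[0],.012,s)[:2] for q in c],np.float32); rr=cv2.minAreaRect(w)
        print(r["score"],np.array(r["location"])*[560,420],np.round(rr[0],4),np.round(rr[1],4),rr[2])
```

```text
pos [0.5171 0.4216 0.0985] yaw 14.6 w 0.485 F [-0.6 -0.3 -1.3] t 9.0 q6 1.92
shift cm [-0.06 -0.17  6.85] rot [0.  0.1 0.3] | rows 2.0
felt [0.4875 0.3661] [0.0402 0.0114] 30.7 [328 253] [353 302]
felt [0.4639 0.4582] [0.0116 0.0394] 88.3 [194 253] [220 301]
felt [0.5226 0.4246] [0.0412 0.0602] 14.6 [228 179] [318 239]
0.79 [268.8  202.02] [0.5266 0.4264] [0.048  0.0672] 14.627700805664062
```

View pics/w5.png

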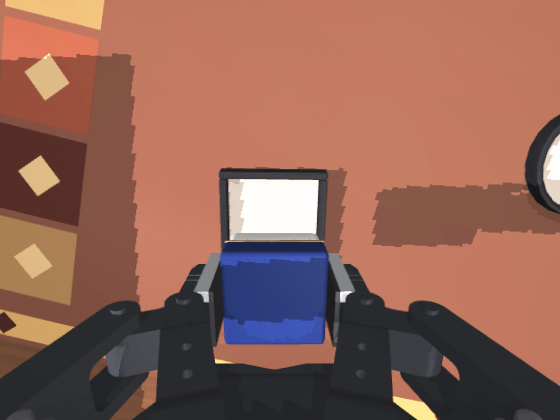

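Emit:
step_arm([
  [0,-0.2,2.5,0,0,0,40],
  [0,0,2.0,0,0,0,40],
  [0,0,0.8,0,0,0,40],
  [0,0,0,0,0,0,40],
])

```text
clock: 9.6
tool_pos: [0.5217, 0.4243, 0.0524]
tool_rot: [0.992, 0.126, 0.005, -0.002]
wrist_force: [0.5, -0.1, -0.4]
gripper_width: 0.485
```

Run:
```python
from h import *
to(.5168,.4237,.029,14.3)
```

```text
pos [0.5217 0.4243 0.0524] yaw 14.5 w 0.485 F [ 0.5 -0.1 -0.4] t 9.6 q6 1.92
shift cm [-0.51 -0.06  2.34] rot [-0.2 -0.6  0.2] | rows 1.0
```

Emit:
step_arm([
  [-0.5,0,0.7,-0.2,-0.6,0,40],
  [0,0,0.4,0,0,0,40],
  [0,0,0,0,0,0,40],
])

```text
clock: 9.98
tool_pos: [0.5175, 0.4236, 0.0425]
tool_rot: [0.992, 0.126, 0.0, -0.0]
wrist_force: [-0.3, -0.0, -0.9]
gripper_width: 0.483
```

Run:
```python
from h import *
to(.5168,.4237,.029,14.3)
```

```text
pos [0.5175 0.4236 0.0425] yaw 14.5 w 0.483 F [-0.3 -0.  -0.9] t 9.97 q6 1.93
shift cm [-0.06 -0.03  1.35] rot [-0.  -0.1  0.2] | rows 1.0
```

Emit:
step_arm([
  [0,0,0.5,0,0,0,40],
  [-0.1,0,0.4,0,-0.1,0,40],
  [0,0,0.2,0,0,0,40],
  [0,0,0,0,0,0,40],
])

```text
clock: 10.48
tool_pos: [0.5166, 0.4235, 0.031]
tool_rot: [0.992, 0.126, -0.0, -0.0]
wrist_force: [0.8, -0.3, -1.6]
gripper_width: 0.484
```

Run:
```python
from h import *
to(.5168,.4237,.029,14.3)
```

```text
pos [0.5166 0.4235 0.031 ] yaw 14.5 w 0.484 F [ 0.8 -0.3 -1.6] t 10.47 q6 1.93
shift cm [ 0.02 -0.01  0.2 ] rot [-0.   0.   0.2] | rows 1.0
```

Lowering in 1 mm rows and watching the force for contact.

Emit:
step_arm([
  [0,0,0.1,0,0,0,40],
  [0,0,0.1,0,0,0,40],
])

```text
clock: 10.72
tool_pos: [0.5168, 0.4236, 0.0292]
tool_rot: [0.992, 0.126, -0.0, -0.0]
wrist_force: [0.2, -0.1, -1.3]
gripper_width: 0.486
```

Emit:
step_arm([
  [0,0,0.1,0,0,0,40],
  [0,0,0,0,0,0,40],
])

```text
clock: 10.98
tool_pos: [0.517, 0.4238, 0.0291]
tool_rot: [0.992, 0.126, 0.0, -0.0]
wrist_force: [-0.3, -0.5, -0.3]
gripper_width: 0.487
```

Emit:
step_arm([
  [0,0,0.15,0,0,0,40],
  [0,0,0,0,0,0,40],
])

```text
clock: 11.22
tool_pos: [0.5174, 0.424, 0.0291]
tool_rot: [0.992, 0.126, 0.001, -0.001]
wrist_force: [-0.5, 0.4, -0.8]
gripper_width: 0.482
```

Run:
```python
from h import *
to(.5168,.4237,.029,14.3)
s=arm.get_state();p=cams.read_camera("wrist");save(p,"w6.png")
```

```text
pos [0.5174 0.424  0.0291] yaw 14.5 w 0.482 F [-0.5  0.4 -0.8] t 11.22 q6 1.93
shift cm [-0.07  0.02  0.01] rot [-0.1 -0.1  0.2] | rows 1.0
```

View pics/w6.png

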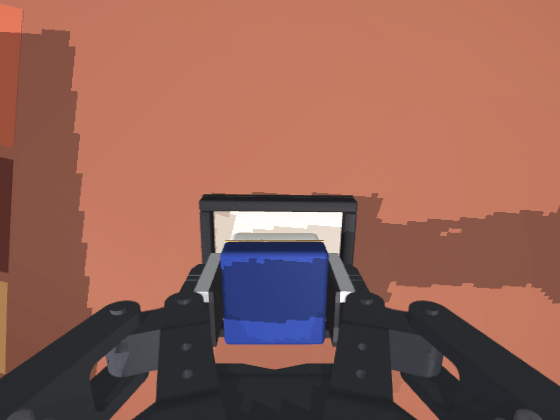

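Emit:
step_arm([
  [0,0,0.2,0,0,0,40],
])

```text
clock: 11.4
tool_pos: [0.5177, 0.4242, 0.0288]
tool_rot: [0.992, 0.126, 0.001, -0.001]
wrist_force: [-8.8, -6.2, 22.3]
gripper_width: 0.487
```

Emit:
step_arm([
  [0,0,0.3,0,0,0,40],
])

```text
clock: 11.52
tool_pos: [0.518, 0.4244, 0.0287]
tool_rot: [0.992, 0.126, 0.001, -0.0]
wrist_force: [-14.5, -10.7, 31.1]
gripper_width: 0.488
```

Emit:
step_arm([
  [0,0,-0.1,0,0,0,40],
  [0,0,0,0,0,0,52],
  [0,0,0,0,0,0,60],
  [0,0,0,0,0,0,70],
  [0,0,0,0,0,0,75],
])

```text
clock: 12.15
tool_pos: [0.518, 0.4244, 0.0292]
tool_rot: [0.992, 0.126, 0.001, -0.001]
wrist_force: [0.4, 0.2, 0.5]
gripper_width: 0.75
```

Emit:
step_arm([
  [0,0,-1,0,0,0,75],
  [0,0,-4,0,0,0,75],
  [0,0,-5,0,0,0,85],
  [0,0,-3,0,0,0,100],
  [0,0,0,0,0,0,100],
])

```text
clock: 12.78
tool_pos: [0.5176, 0.4241, 0.1649]
tool_rot: [0.992, 0.126, 0.001, -0.001]
wrist_force: [0.1, -0.2, -0.6]
gripper_width: 1.0
```

Run:
```python
from h import *
to(.44,-.09,.22,13.2)
s=arm.get_state();p=cams.read_camera("wrist");save(p,"w7.png")
```

```text
pos [0.5176 0.4241 0.1649] yaw 14.5 w 1.0 F [ 0.1 -0.2 -0.6] t 12.78 q6 1.93
shift cm [-20.4   47.82  -5.59] rot [-0.1 -0.1  1.3] | rows 9.0
```

View pics/w7.png

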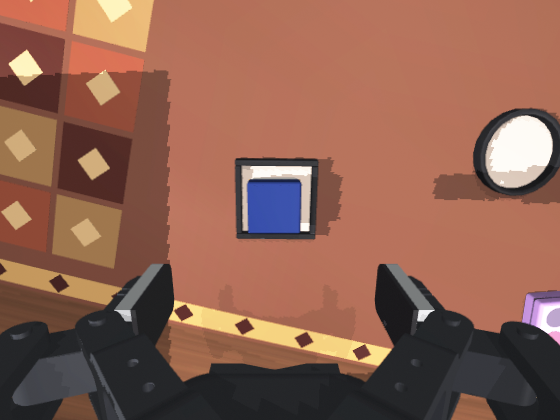

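Emit:
step_arm([
  [-2.3,5.3,-1.5,0,0,0,100],
  [-2.3,5.3,-1.5,0,0,0,100],
  [-2.3,5.3,-1.5,0,0,0,100],
  [-2.3,5.3,-1,0,0,0,100],
  [-2.3,5.3,0,0,0,0,100],
])

```text
clock: 13.45
tool_pos: [0.4668, 0.132, 0.2091]
tool_rot: [0.992, 0.13, -0.008, 0.003]
wrist_force: [1.1, -0.1, 0.7]
gripper_width: 0.998
```

Emit:
step_arm([
  [-2.3,5.3,0,0,0,0,100],
  [-2.3,5.3,0,0,0,0,100],
  [-2.3,5.3,0,0,0,0,100],
  [-2.0,4.7,0,0,0,0,100],
  [0,0,0,0,0,-10,100],
])

```text
clock: 14.08
tool_pos: [0.4267, -0.0996, 0.2035]
tool_rot: [0.977, 0.215, -0.013, 0.0]
wrist_force: [-0.0, 0.7, -0.3]
gripper_width: 0.997
```

Emit:
step_arm([
  [0,0,0,0,0,-10,100],
  [0,0,0,0,0,-10,100],
  [0,0,0,0,0,-10,100],
  [0,0,0,0,0,-10,100],
  [0,0,0,0,0,0,100],
])

```text
clock: 14.7
tool_pos: [0.4218, -0.0997, 0.1949]
tool_rot: [0.839, 0.544, -0.016, -0.01]
wrist_force: [-0.6, 0.0, 0.6]
gripper_width: 1.003
```

```bash
cat >> h.py <<'E'
def colfit(p,s,lo,hi,z,show=True):
    hsv=cv2.cvtColor(p["image"],cv2.COLOR_RGB2HSV); m=cv2.inRange(hsv,lo,hi)
    c,_=cv2.findContours(m,0,cv2.CHAIN_APPROX_NONE)
    for q in sorted(c,key=cv2.contourArea)[::-1][:2]:
        if cv2.contourArea(q)<100: continue
        h=cv2.convexHull(q)
        w=np.array([atz(p,r[0],z,s)[:2] for r in h],np.float32); cc,r=cv2.minEnclosingCircle(w); e=cv2.minAreaRect(w)
        print("col",q[:,0].min(0),q[:,0].max(0),"circ",np.round(cc,4),round(r,4),"rect",np.round(e[0],4),np.round(e[1],4),round(e[2],1))
E
python3 - <<'E'
from h import *
to(.465,-.113,.22,72)
s=arm.get_state();p=cams.read_camera("wrist");save(p,"w8.png")
colfit(p,s,(0,150,90),(5,255,255),.078)
colfit(p,s,(172,150,90),(180,255,255),.078)
colfit(p,s,(80,100,90),(100,255,255),.05)
E
```

```text
pos [ 0.4218 -0.0997  0.1949] yaw 65.9 w 1.003 F [-0.6  0.   0.6] t 14.7 q6 0.08
shift cm [ 0.51  4.4  -2.67] rot [-2.   0.8 -6.1] | rows 1.0
col [321 177] [363 220] circ [ 0.4651 -0.11  ] 0.0165 rect [ 0.4645 -0.1101] [0.0296 0.0325] 9.2
col [313 159] [371 205] circ [ 0.4696 -0.1095] 0.0237 rect [ 0.4708 -0.1063] [0.0371 0.0462] 66.5
```

View pics/w8.png

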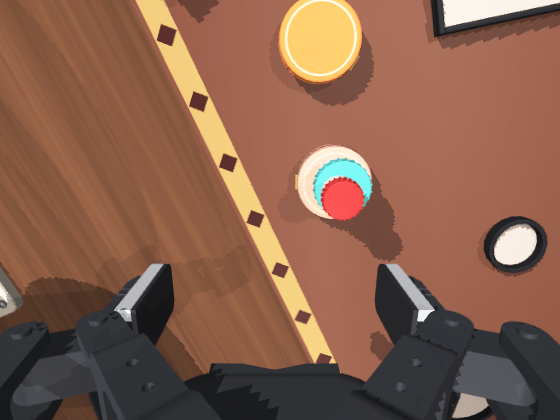

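Emit:
step_arm([
  [0.8,4.4,0,-2,0.8,-6,100],
  [0,0,3,0,0,0,100],
  [0,0,3,0,0,0,100],
  [0,0,0,0,0,0,100],
])

```text
clock: 15.25
tool_pos: [0.4655, -0.1104, 0.1299]
tool_rot: [0.814, 0.581, -0.001, -0.0]
wrist_force: [-0.5, 0.5, -0.3]
gripper_width: 1.004
```

Run:
```python
from h import *
to(.465,-.11,.13,72)
s=arm.get_state();p=cams.read_camera("wrist");save(p,"w9.png")
colfit(p,s,(0,150,90),(5,255,255),.078)
colfit(p,s,(80,100,90),(100,255,255),.05)
```

```text
pos [ 0.4655 -0.1104  0.1299] yaw 71.0 w 1.004 F [-0.5  0.5 -0.3] t 15.25 q6 -0.01
shift cm [ 0.02 -0.06 -0.01] rot [-0.1  0.  -1. ] | rows 1.0
col [250 214] [304 271] circ [ 0.4653 -0.1096] 0.0167 rect [ 0.4656 -0.1097] [0.0328 0.0297] 63.5
col [247 187] [319 254] circ [ 0.4706 -0.1094] 0.0237 rect [ 0.4729 -0.1064] [0.038  0.0456] 52.4
```

View pics/w9.png

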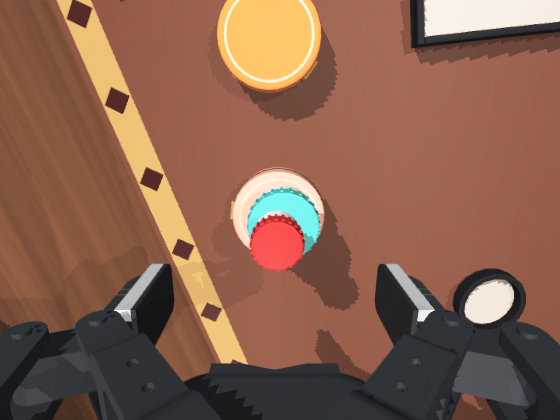

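Emit:
step_arm([
  [0,0,2,0,0,0,80],
  [0,0,2,0,0,0,65],
  [0,0,0.8,0,0,0,60],
  [0,0,0,0,0,0,55],
])

```text
clock: 15.8
tool_pos: [0.4701, -0.112, 0.0887]
tool_rot: [0.816, 0.578, 0.002, 0.004]
wrist_force: [-0.6, 0.7, 0.4]
gripper_width: 0.552
```

Run:
```python
from h import *
to(.4653,-.1097,.078,71)
```

```text
pos [ 0.4701 -0.112   0.0887] yaw 70.7 w 0.552 F [-0.6  0.7  0.4] t 15.8 q6 -0.0
shift cm [ 0.06 -0.54  1.06] rot [ 0.5  0.  -0.3] | rows 1.0
```

Emit:
step_arm([
  [0,-0.6,0,0.5,0,0,60],
  [0,0,0.9,0,0,0,60],
  [0,0,0,0,0,0,60],
])

```text
clock: 16.18
tool_pos: [0.4655, -0.1103, 0.0815]
tool_rot: [0.816, 0.578, 0.001, 0.002]
wrist_force: [0.1, -0.5, 0.2]
gripper_width: 0.598
```

Run:
```python
from h import *
to(.4653,-.1097,.078,71)
s=arm.get_state();p=cams.read_camera("wrist");save(p,"w10.png")
```

```text
pos [ 0.4655 -0.1103  0.0815] yaw 70.6 w 0.598 F [ 0.1 -0.5  0.2] t 16.18 q6 -0.0
shift cm [ 0.05 -0.04  0.35] rot [ 0.2  0.  -0.4] | rows 1.0
```

View pics/w10.png

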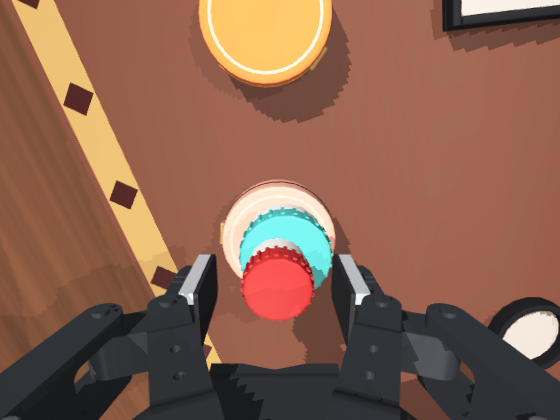

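Balm is centred between the pads at (277,283). Closing.

Emit:
step_arm([
  [0,0,0.4,0.2,0,0,55],
  [0,0,0,0,0,0,45],
  [0,0,0,0,0,0,38],
  [0,0,0,0,0,0,28],
  [0,0,0,0,0,0,28],
], newtons=20)

```text
clock: 16.85
tool_pos: [0.4662, -0.1106, 0.078]
tool_rot: [0.816, 0.578, -0.0, 0.0]
wrist_force: [-0.3, -0.3, 0.1]
gripper_width: 0.342
```

Emit:
step_arm([
  [0,0,-0.5,0,0,0,28],
  [0,0,-3,0,0,0,28],
  [0,0,-4,0,0,0,28],
  [0,0,0,0,0,0,28],
])

```text
clock: 17.35
tool_pos: [0.4656, -0.1104, 0.1555]
tool_rot: [0.816, 0.578, -0.0, 0.0]
wrist_force: [0.3, -0.6, 0.1]
gripper_width: 0.341
```

Run:
```python
from h import *
to(.607,-.2445,.15,71)
s=arm.get_state();p=cams.read_camera("wrist");save(p,"w11.png")
felt(p,s,.607,-.2445,0,0)
```

```text
pos [ 0.4656 -0.1104  0.1555] yaw 70.6 w 0.341 F [ 0.3 -0.6  0.1] t 17.35 q6 -0.0
shift cm [-7.96 17.79  0.55] rot [-0.   0.  -0.4] | rows 4.0
felt [ 0.6061 -0.2439] [0.0441 0.0393] 34.1 [449 264] [495 306]
```

View pics/w11.png

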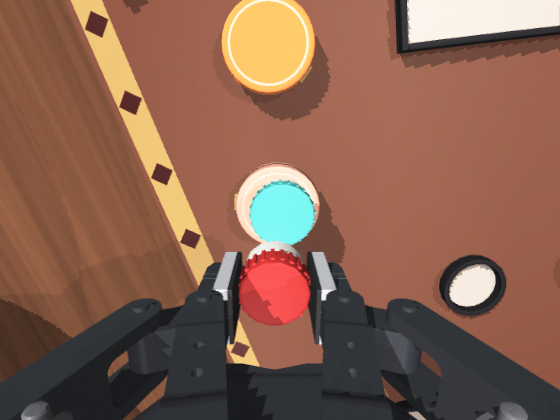

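Emit:
step_arm([
  [-2.7,4.4,0,0,0,0,28],
  [-2.7,4.4,0,0,0,0,28],
  [-2.7,4.4,0.5,0,0,0,28],
  [-2.7,4.4,1,0,0,0,28],
  [0,0,0,0,0,0,28],
])

```text
clock: 18.02
tool_pos: [0.5937, -0.272, 0.1272]
tool_rot: [0.816, 0.579, -0.004, -0.007]
wrist_force: [-0.2, 0.5, -0.8]
gripper_width: 0.335
```

```bash
cat >> h.py <<'E'
def tray(p,s,k):
    for r in spotter.trace(k,p)[:2]:
        m=r["pixels"].astype(np.uint8); c,_=cv2.findContours(m,0,2); c=max(c,key=cv2.contourArea)
        w=np.array([atz(p,q[0],.012,s)[:2] for q in c],np.float32); rr=cv2.minAreaRect(w); cc,ra=cv2.minEnclosingCircle(w)
        print(k,round(r["score"],2),(np.array(r["location"])*[560,420]).round(),"rect",np.round(rr[0],4),np.round(rr[1],4),round(rr[2],1),"circ",np.round(cc,4),round(ra,4))
E
python3 - <<'E'
from h import *
to(.607,-.2445,.10,71)
s=arm.get_state();p=cams.read_camera("wrist");save(p,"w12.png")
felt(p,s,.607,-.2445,0,0)
tray(p,s,"balm_tray_floor")
E
```

```text
pos [ 0.5937 -0.272   0.1272] yaw 70.7 w 0.335 F [-0.2  0.5 -0.8] t 18.02 q6 -0.17
shift cm [3.03 0.39 2.71] rot [-0.9 -0.1 -0.3] | rows 1.0
felt [ 0.5788 -0.3007] [0.0153 0.0421] 72.3 [246 240] [300 259]
felt [ 0.6052 -0.2424] [0.044  0.0441] 26.7 [250 136] [311 197]
balm_tray_floor 0.7 [279. 166.] rect [ 0.6054 -0.2419] [0.0548 0.054 ] 71.0 circ [ 0.6057 -0.2418] 0.0281
balm_tray_floor 0.68 [441. 142.] rect [ 0.7146 -0.2611] [0.0575 0.055 ] 0.4 circ [ 0.7149 -0.26  ] 0.0294
```

View pics/w12.png

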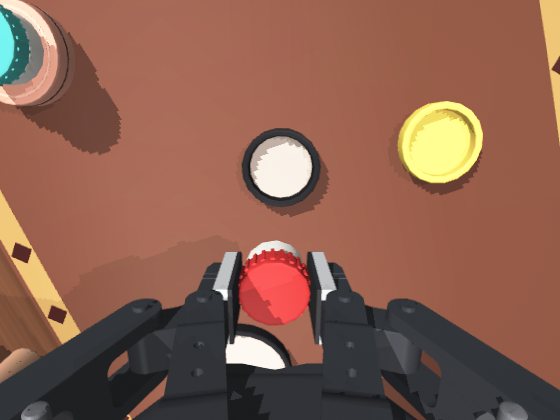

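Emit:
step_arm([
  [3.2,0.1,0,-0.9,0,0,28],
  [0,0,2.5,0,0,0,28],
  [0,0,2.0,0,0,0,28],
  [0,0,0,0,0,0,28],
])

```text
clock: 18.62
tool_pos: [0.6042, -0.236, 0.0861]
tool_rot: [0.814, 0.58, 0.002, 0.001]
wrist_force: [-0.7, -0.6, 0.2]
gripper_width: 0.339
```

Run:
```python
from h import *
to(.6053,-.2420,.033,71)
s=arm.get_state();p=cams.read_camera("wrist");save(p,"w13.png")
tray(p,s,"balm_tray_floor")
```

```text
pos [ 0.6042 -0.236   0.0861] yaw 70.9 w 0.339 F [-0.7 -0.6  0.2] t 18.62 q6 -0.12
shift cm [-0.55  0.27  5.31] rot [ 0.3 -0.1 -0.1] | rows 1.0
balm_tray_floor 0.97 [281. 224.] rect [ 0.6083 -0.2353] [0.0443 0.0545] 67.7 circ [ 0.606  -0.2398] 0.0279
balm_tray_floor 0.89 [462. 206.] rect [ 0.7138 -0.2601] [0.0549 0.0592] 53.8 circ [ 0.7144 -0.2593] 0.0304
```

View pics/w13.png

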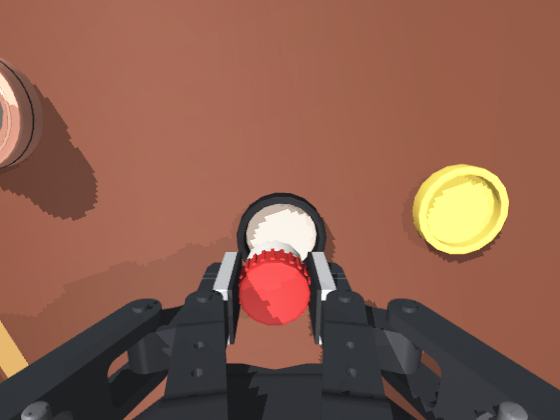

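Emit:
step_arm([
  [-0.4,0.3,1,0.3,0,0,28],
  [0,0,1.5,0,0,0,28],
  [0,0,0.8,0,0,0,28],
  [0,0,0,0,0,0,28],
])

```text
clock: 19.23
tool_pos: [0.6082, -0.2433, 0.0547]
tool_rot: [0.815, 0.58, 0.002, 0.002]
wrist_force: [-0.9, -0.2, 0.0]
gripper_width: 0.341
```

Run:
```python
from h import *
to(.606,-.2407,.033,71)
s=arm.get_state();p=cams.read_camera("wrist");save(p,"w14.png")
tray(p,s,"balm_tray_floor")
```

```text
pos [ 0.6082 -0.2433  0.0547] yaw 70.8 w 0.341 F [-0.9 -0.2  0. ] t 19.23 q6 -0.13
shift cm [ 0.17 -0.31  2.17] rot [ 0.3 -0.1 -0.2] | rows 1.0
balm_tray_floor 0.95 [484. 214.] rect [ 0.7139 -0.2598] [0.0551 0.0595] 70.3 circ [ 0.7136 -0.2596] 0.0304
balm_tray_floor 0.63 [266. 229.] rect [ 0.6087 -0.2312] [0.0369 0.0547] 72.8 circ [ 0.6058 -0.2395] 0.0278
```

View pics/w14.png

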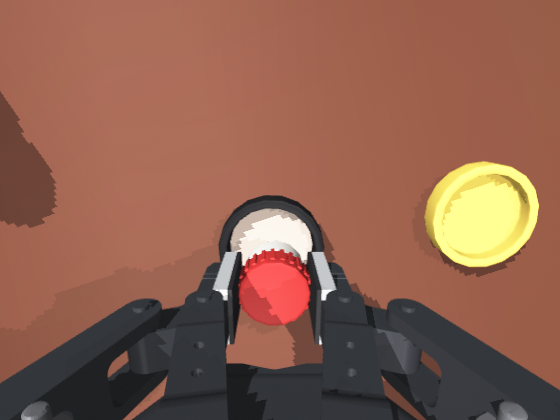

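Emit:
step_arm([
  [0.2,-0.3,0.3,0.3,0,0,28],
  [0,0,0.8,0,0,0,28],
  [0,0,0.4,0,0,0,28],
  [0,0,0,0,0,0,28],
])

```text
clock: 19.82
tool_pos: [0.607, -0.2404, 0.0405]
tool_rot: [0.815, 0.58, 0.001, 0.001]
wrist_force: [0.0, -0.2, -0.0]
gripper_width: 0.337
```

Run:
```python
from h import *
to(.6058,-.240,.033,71)
```

```text
pos [ 0.607  -0.2404  0.0405] yaw 70.9 w 0.337 F [ 0.  -0.2 -0. ] t 19.82 q6 -0.12
shift cm [ 0.   -0.13  0.75] rot [ 0.1 -0.1 -0.1] | rows 1.0
```

Emit:
step_arm([
  [0,-0.1,0.3,0,0,0,28],
  [0,0,0.3,0,0,0,28],
  [0,0,0.1,0,0,0,28],
])

```text
clock: 20.2
tool_pos: [0.6062, -0.2402, 0.0333]
tool_rot: [0.815, 0.58, 0.001, 0.001]
wrist_force: [0.7, -1.5, -0.8]
gripper_width: 0.341
```

Emit:
step_arm([
  [0,0,0.15,0,0,0,28],
])

```text
clock: 20.32
tool_pos: [0.6063, -0.2403, 0.032]
tool_rot: [0.815, 0.58, 0.001, 0.001]
wrist_force: [-1.6, 2.0, 12.9]
gripper_width: 0.34
```

Contact at z 0.032, as expected. Releasing.

Emit:
step_arm([
  [0,0,0,0,0,0,30],
  [0,0,0,0,0,0,38],
  [0,0,0,0,0,0,46],
  [0,0,0,0,0,0,55],
  [0,0,0,0,0,0,60],
])

```text
clock: 20.95
tool_pos: [0.6065, -0.2404, 0.0321]
tool_rot: [0.815, 0.58, 0.001, 0.001]
wrist_force: [0.1, 0.1, -0.0]
gripper_width: 0.599
```

Emit:
step_arm([
  [0,0,-1,0,0,0,60],
  [0,0,-4,0,0,0,60],
  [0,0,-5,0,0,0,85],
  [0,0,-3,0,0,0,100],
  [0,0,0,0,0,0,100],
])

```text
clock: 21.58
tool_pos: [0.606, -0.2403, 0.1683]
tool_rot: [0.815, 0.58, 0.002, 0.001]
wrist_force: [1.2, -0.5, 0.2]
gripper_width: 1.001
```

Run:
```python
from h import *
to(.468,-.112,.15,72)
s=arm.get_state();p=cams.read_camera("wrist");save(p,"w15.png")
```

```text
pos [ 0.606  -0.2403  0.1683] yaw 70.9 w 1.001 F [ 1.2 -0.5  0.2] t 21.57 q6 -0.12
shift cm [  7.6  -17.25   1.77] rot [ 0.2 -0.  -1.1] | rows 4.0
```

View pics/w15.png

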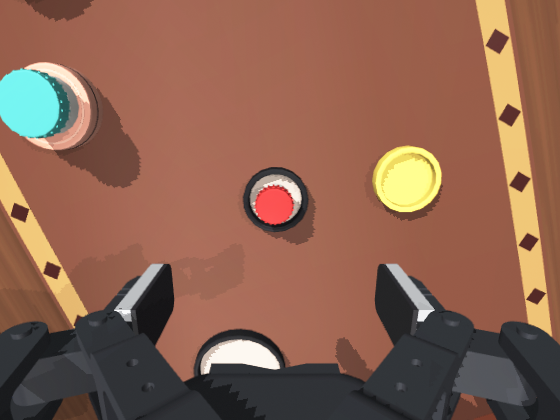

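Balm is in its tray (275,203). Next, the blush.

Emit:
step_arm([
  [1.9,-4.3,0,0,0,0,100],
  [1.9,-4.3,0,0,0,0,100],
  [1.9,-4.3,0.5,0,0,0,100],
  [1.9,-4.3,0.5,0,0,0,100],
  [0,0,0,0,0,0,100],
])

```text
clock: 22.25
tool_pos: [0.4579, -0.1063, 0.1453]
tool_rot: [0.815, 0.579, -0.003, -0.007]
wrist_force: [-0.4, -1.1, 0.2]
gripper_width: 1.0
```

Run:
```python
from h import *
to(.468,-.112,.09,72)
s=arm.get_state();p=cams.read_camera("wrist");save(p,"w16.png")
colfit(p,s,(80,100,90),(100,255,255),.05)
```

```text
pos [ 0.4579 -0.1063  0.1453] yaw 70.8 w 1.0 F [-0.4 -1.1  0.2] t 22.25 q6 -0.0
shift cm [-0.21  1.22  5.52] rot [-0.8 -0.1 -1.2] | rows 1.0
col [263 185] [331 253] circ [ 0.4702 -0.1099] 0.024 rect [ 0.4698 -0.11  ] [0.0465 0.0459] 50.2
```

View pics/w16.png

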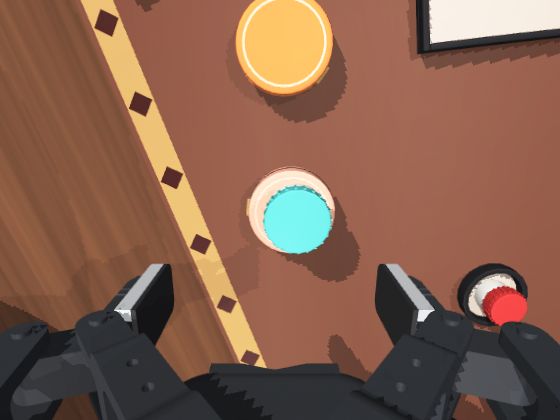

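Emit:
step_arm([
  [0,1.3,0,-0.8,0,0,100],
  [0,0,3,0,0,0,100],
  [0,0,2,0,0,0,100],
  [0,0,0,0,0,0,90],
])

```text
clock: 22.8
tool_pos: [0.4783, -0.1157, 0.0958]
tool_rot: [0.816, 0.578, 0.003, 0.003]
wrist_force: [-0.8, 0.5, 0.3]
gripper_width: 0.9
```

Run:
```python
from h import *
to(.4698,-.11,.0475,71)
s=arm.get_state();p=cams.read_camera("wrist");save(p,"w17.png")
colfit(p,s,(80,100,90),(100,255,255),.05)
```

```text
pos [ 0.4783 -0.1157  0.0958] yaw 70.7 w 0.9 F [-0.8  0.5  0.3] t 22.8 q6 -0.01
shift cm [ 0.25 -1.03  4.82] rot [ 0.5 -0.1 -0.3] | rows 1.0
col [215 199] [301 284] circ [ 0.4703 -0.1097] 0.0242 rect [ 0.47   -0.1095] [0.0476 0.0452] 82.5
```

View pics/w17.png

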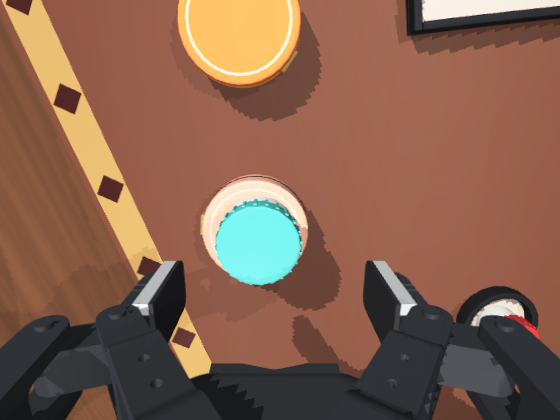

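Emit:
step_arm([
  [0.3,-1.1,0,0.5,0,0,90],
  [0,0,0,0,0,0,90],
  [0,0,1.8,0,0,0,90],
  [0,0,0,0,0,0,90],
])

```text
clock: 23.35
tool_pos: [0.4711, -0.11, 0.0801]
tool_rot: [0.816, 0.578, 0.002, 0.002]
wrist_force: [-0.1, -0.0, 0.1]
gripper_width: 0.903
```

Run:
```python
from h import *
to(.47,-.1097,.0475,71)
```

```text
pos [ 0.4711 -0.11    0.0801] yaw 70.6 w 0.903 F [-0.1 -0.   0.1] t 23.35 q6 0.0
shift cm [-0.01 -0.13  3.26] rot [ 0.3 -0.1 -0.4] | rows 1.0
```

Emit:
step_arm([
  [0,-0.2,1.2,0.3,0,0,85],
  [0,0,0,0,0,0,85],
  [0,-0.1,1.2,0,0,0,85],
  [0,0,0,0,0,0,85],
])

```text
clock: 23.85
tool_pos: [0.4678, -0.1089, 0.054]
tool_rot: [0.816, 0.578, 0.0, -0.001]
wrist_force: [0.3, -0.0, -0.5]
gripper_width: 0.853
```

Run:
```python
from h import *
to(.47,-.1097,.0475,71)
s=arm.get_state();p=cams.read_camera("wrist");save(p,"w18.png")
colfit(p,s,(80,100,90),(100,255,255),.05)
```

```text
pos [ 0.4678 -0.1089  0.054 ] yaw 70.6 w 0.853 F [ 0.3 -0.  -0.5] t 23.85 q6 0.0
shift cm [-0.01  0.23  0.65] rot [-0.1 -0.1 -0.4] | rows 1.0
col [229 229] [339 336] circ [ 0.4698 -0.1087] 0.0247 rect [ 0.4699 -0.1087] [0.0486 0.0454] 84.5
```

View pics/w18.png

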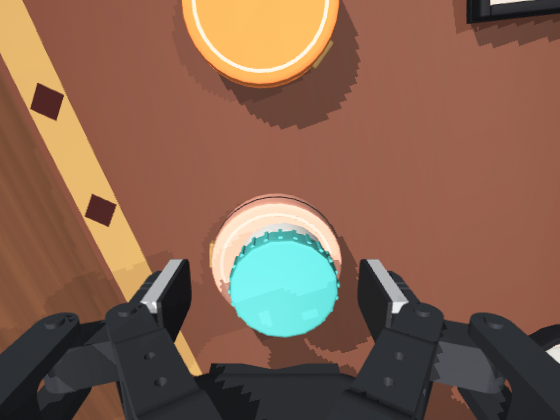

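Emit:
step_arm([
  [0,0.2,0.7,0,0,0,85],
  [0,0,0,0,0,0,66],
  [0,0,0,0,0,0,60],
  [0,0,0,0,0,0,46],
  [0,0,0,0,0,0,46],
], newtons=25)

```text
clock: 24.52
tool_pos: [0.4713, -0.1101, 0.0482]
tool_rot: [0.816, 0.578, 0.001, 0.0]
wrist_force: [0.3, -0.4, -1.5]
gripper_width: 0.526
```

Run:
```python
from h import *
to(.47,-.1097,.0475,71)
s=arm.get_state();p=cams.read_camera("wrist");save(p,"w19.png")
```

```text
pos [ 0.4713 -0.1101  0.0482] yaw 70.6 w 0.526 F [ 0.3 -0.4 -1.5] t 24.52 q6 0.0
shift cm [-0.01 -0.14  0.07] rot [ 0.1 -0.1 -0.4] | rows 1.0
```

View pics/w19.png

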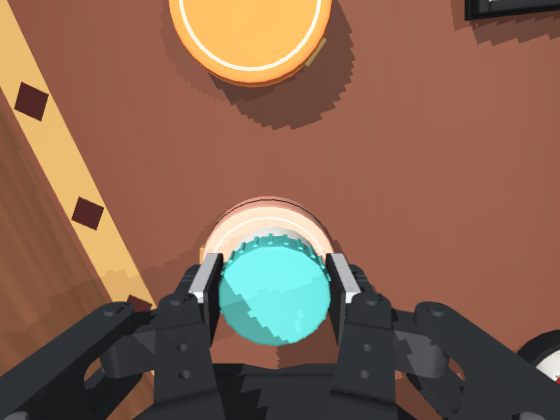

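Emit:
step_arm([
  [0,0,-0.5,0,0,0,46],
  [0,0,-3,0,0,0,46],
  [0,0,-5,0,0,0,46],
  [0,0,-3,0,0,0,46],
  [0,0,0,0,0,0,46],
])

```text
clock: 25.2
tool_pos: [0.4702, -0.1099, 0.1668]
tool_rot: [0.816, 0.578, 0.001, -0.0]
wrist_force: [0.7, -1.1, -1.6]
gripper_width: 0.527
```

Run:
```python
from h import *
to(.608,.237,.155,71)
s=arm.get_state();p=cams.read_camera("wrist");save(p,"w20.png")
```

```text
pos [ 0.4702 -0.1099  0.1668] yaw 70.6 w 0.527 F [ 0.7 -1.1 -1.6] t 25.2 q6 0.0
shift cm [37.29  1.5   1.22] rot [ 0.  -0.1 -0.4] | rows 7.0
```

View pics/w20.png

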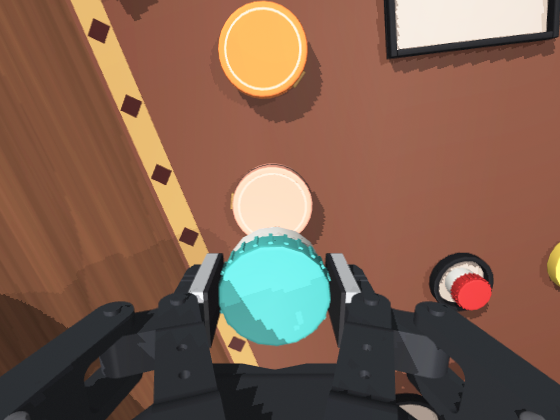

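Blush is lifted and the compact is undisturbed. Heading for the blush tray, stopping short to look.

Emit:
step_arm([
  [5.6,0.2,0,0,0,0,46],
  [5.6,0.2,0,0,0,0,46],
  [5.6,0.2,0,0,0,0,46],
  [5.6,0.2,0,0,0,0,46],
  [5.6,0.2,0,0,0,0,46],
])

```text
clock: 25.88
tool_pos: [0.5702, 0.154, 0.1554]
tool_rot: [0.819, 0.574, -0.005, -0.003]
wrist_force: [0.8, -0.0, -1.0]
gripper_width: 0.525
```

Emit:
step_arm([
  [5,0.2,0,0,0,0,46],
  [0,0,1,0,0,0,46],
  [0,0,0,0,0,0,46],
])

```text
clock: 26.25
tool_pos: [0.586, 0.2049, 0.137]
tool_rot: [0.817, 0.576, -0.01, -0.005]
wrist_force: [0.0, -0.0, -1.0]
gripper_width: 0.525
```

Run:
```python
from h import *
to(.608,.237,.13,71)
s=arm.get_state();p=cams.read_camera("wrist");save(p,"w21.png")
felt(p,s,.608,.237,0,0)
tray(p,s,"blush_tray_floor")
```

```text
pos [0.586  0.2049 0.137 ] yaw 70.4 w 0.525 F [ 0. -0. -1.] t 26.25 q6 0.59
shift cm [3.77 1.01 0.64] rot [-1.1  0.5 -0.6] | rows 1.0
felt [0.5675 0.1783] [0.0255 0.072 ] 77.3 [227 226] [315 261]
felt [0.6047 0.238 ] [0.0602 0.06  ] 72.9 [248 114] [329 195]
blush_tray_floor 0.95 [287. 151.] rect [0.6052 0.2388] [0.0703 0.0693] 68.9 circ [0.6053 0.2386] 0.0356
```

View pics/w21.png

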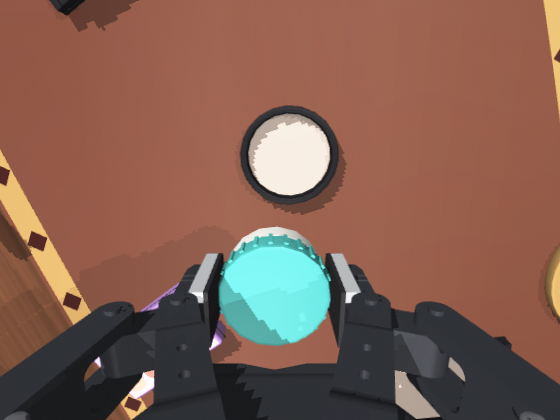

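Emit:
step_arm([
  [3.8,0.7,0,-1.1,0.5,0,46],
  [0,0,2.5,0,0,0,46],
  [0,0,2.5,0,0,0,46],
  [0,0,0,0,0,0,46],
])

```text
clock: 26.85
tool_pos: [0.6081, 0.2334, 0.0896]
tool_rot: [0.819, 0.573, 0.002, 0.001]
wrist_force: [0.0, 0.1, -1.0]
gripper_width: 0.526
```

Run:
```python
from h import *
to(.605,.2383,.0302,71)
s=arm.get_state();p=cams.read_camera("wrist");save(p,"w22.png")
tray(p,s,"blush_tray_floor")
```

```text
pos [0.6081 0.2334 0.0896] yaw 69.9 w 0.526 F [ 0.   0.1 -1. ] t 26.85 q6 0.64
shift cm [ 0.34 -0.49  5.94] rot [ 0.3 -0.1 -1.1] | rows 1.0
blush_tray_floor 0.61 [263. 205.] rect [0.6072 0.2466] [0.0572 0.0701] 75.5 circ [0.6055 0.2399] 0.036
```

View pics/w22.png

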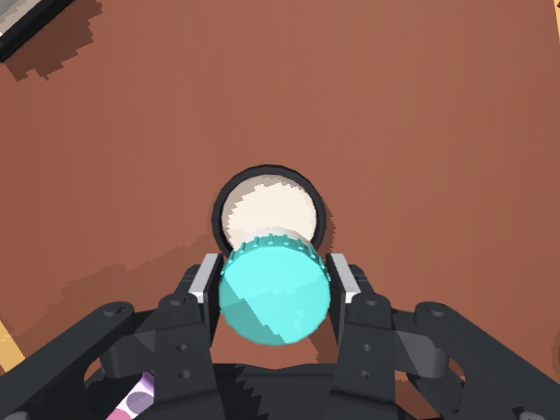

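Emit:
step_arm([
  [0.5,-0.5,0,0.3,0,0,46],
  [0,0,0,0,0,0,46],
  [0,0,2,0,0,0,46],
  [0,0,1,0,0,0,46],
  [0,0,0,0,0,0,46],
])

```text
clock: 27.58
tool_pos: [0.6086, 0.2411, 0.0638]
tool_rot: [0.82, 0.573, 0.005, 0.0]
wrist_force: [0.2, 0.1, -0.6]
gripper_width: 0.523
```

Run:
```python
from h import *
to(.6053,.2395,.0302,70)
s=arm.get_state();p=cams.read_camera("wrist")
tray(p,s,"blush_tray_floor")
```

```text
pos [0.6086 0.2411 0.0638] yaw 69.9 w 0.523 F [ 0.2  0.1 -0.6] t 27.57 q6 0.65
shift cm [-0.29 -0.28  3.36] rot [ 0.4 -0.4 -0.1] | rows 1.0
blush_tray_floor 0.76 [269. 217.] rect [0.6108 0.2531] [0.0433 0.0698] 67.9 circ [0.6058 0.241 ] 0.0351
```

Emit:
step_arm([
  [-0.2,-0.3,0,0.4,-0.4,0,46],
  [0,0,0,0,0,0,46],
  [0,0,1.2,0,0,0,46],
  [0,0,0.8,0,0,0,46],
  [0,0,0,0,0,0,46],
])

```text
clock: 28.3
tool_pos: [0.6059, 0.2404, 0.0441]
tool_rot: [0.82, 0.573, 0.001, -0.0]
wrist_force: [-0.2, 0.1, -0.9]
gripper_width: 0.528
```

Run:
```python
from h import *
to(.6054,.240,.0302,70)
```

```text
pos [0.6059 0.2404 0.0441] yaw 69.9 w 0.528 F [-0.2  0.1 -0.9] t 28.3 q6 0.65
shift cm [-0.06 -0.03  1.39] rot [ 0.  -0.1 -0.1] | rows 1.0
```

Emit:
step_arm([
  [-0.1,0,0.6,0,0,0,46],
  [0,0,0.4,0,0,0,46],
  [0,0,0.2,0,0,0,46],
  [0,0,0.1,0,0,0,46],
])

```text
clock: 28.8
tool_pos: [0.6056, 0.2394, 0.0303]
tool_rot: [0.82, 0.573, 0.001, -0.0]
wrist_force: [-0.2, 0.1, -1.4]
gripper_width: 0.529
```

Emit:
step_arm([
  [0,0,0.15,0,0,0,46],
])

```text
clock: 28.92
tool_pos: [0.6057, 0.2395, 0.0301]
tool_rot: [0.82, 0.573, 0.001, -0.0]
wrist_force: [-9.9, -3.2, 17.4]
gripper_width: 0.526
```

Contact. Releasing and lifting.

Emit:
step_arm([
  [0,0,0,0,0,0,48],
  [0,0,0,0,0,0,56],
  [0,0,0,0,0,0,64],
  [0,0,0,0,0,0,72],
  [0,0,0,0,0,0,76],
])

```text
clock: 29.55
tool_pos: [0.6066, 0.2398, 0.031]
tool_rot: [0.82, 0.573, 0.002, 0.0]
wrist_force: [-0.3, 0.2, 0.7]
gripper_width: 0.762
```

Emit:
step_arm([
  [0,0,-1,0,0,0,76],
  [0,0,-4,0,0,0,76],
  [0,0,-5,0,0,0,85],
  [0,0,-3,0,0,0,100],
  [0,0,0,0,0,0,100],
])

```text
clock: 30.18
tool_pos: [0.606, 0.2395, 0.1669]
tool_rot: [0.82, 0.573, 0.002, 0.0]
wrist_force: [-0.1, -0.2, 0.3]
gripper_width: 1.002
```

Run:
```python
from h import *
to(.4456,.1247,.17,18.8)
s=arm.get_state();p=cams.read_camera("wrist");save(p,"w23.png")
```

```text
pos [0.606  0.2395 0.1669] yaw 69.9 w 1.002 F [-0.1 -0.2  0.3] t 30.18 q6 0.65
shift cm [-16.29 -11.12  -0.38] rot [ 0.1 -0.2 51.1] | rows 5.0
```

View pics/w23.png

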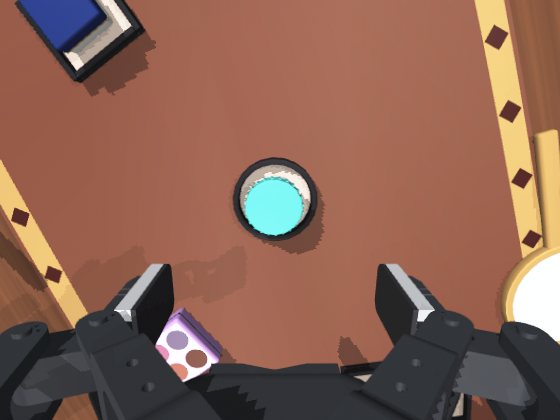

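Emit:
step_arm([
  [-4.1,-2.8,0,0,0,0,100],
  [-4.1,-2.8,0,0,0,0,100],
  [-4.1,-2.8,0,0,0,0,100],
  [-4.1,-2.8,0,0,0,10,100],
  [0,0,0,0,0,10.5,100],
])

```text
clock: 30.85
tool_pos: [0.4329, 0.1194, 0.1534]
tool_rot: [0.91, 0.414, -0.008, -0.002]
wrist_force: [0.4, 0.5, 0.8]
gripper_width: 0.998
```

Emit:
step_arm([
  [0,0,0,0,0,10.5,100],
  [0,0,0,0,0,10.5,100],
  [0,0,0,0,0,8,100],
  [0,0,0,0,0,0,100],
])

```text
clock: 31.35
tool_pos: [0.4278, 0.1181, 0.1469]
tool_rot: [0.986, 0.167, -0.013, -0.0]
wrist_force: [0.6, 0.5, 0.1]
gripper_width: 1.002
```

```bash
cat >> h.py <<'E'
def pal(p,s,z=.022):
    for r in spotter.trace("palette_mid",p)[:2]:
        m=r["pixels"].astype(np.uint8); c,_=cv2.findContours(m,0,2); c=max(c,key=cv2.contourArea)
        w=np.array([atz(p,q[0],z,s)[:2] for q in c],np.float32); rr=cv2.minAreaRect(w)
        print("pal",round(r["score"],2),(np.array(r["location"])*[560,420]).round(),"rect",np.round(rr[0],4),np.round(rr[1],4),round(rr[2],1))
E
python3 - <<'E'
from h import *
to(.4456,.1247,.17,18.8)
s=arm.get_state();p=cams.read_camera("wrist");save(p,"w24.png")
pal(p,s)
E
```

```text
pos [0.4278 0.1181 0.1469] yaw 19.2 w 1.002 F [0.6 0.5 0.1] t 31.35 q6 1.39
shift cm [ 1.84 -0.05 -2.36] rot [-0.2  1.5  0.4] | rows 1.0
pal 0.71 [279. 170.] rect [0.4467 0.1244] [0.1027 0.0595] 18.3
```

View pics/w24.png

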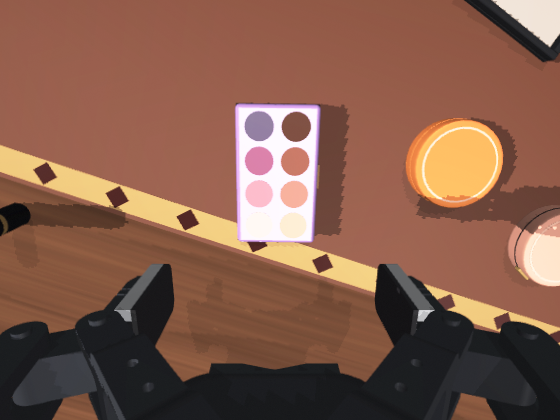

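Run:
```python
from h import *
p=cams.read_camera("wrist");save(p,"w24c.png",(220,90,350,260),4)
save(p,"w24d.png",(490,190,560,310),5)
```

```text
(no output)
```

View pics/w24c.png

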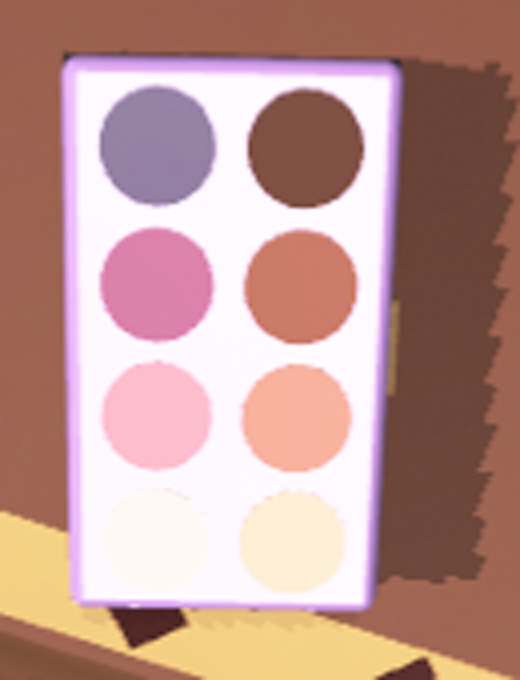

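View pics/w24d.png

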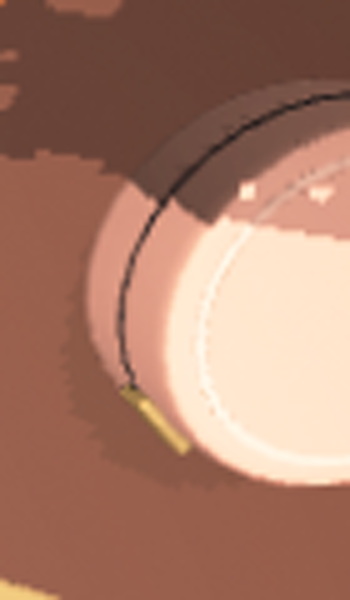

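Emit:
step_arm([
  [1.9,0,1,-0.2,1.5,0.6,100],
  [0,0,0,0,0,0,100],
  [0,0,3.5,0,0,0,100],
  [0,0,2.5,0,0,0,100],
  [0,0,0,0,0,0,100],
])

```text
clock: 32.12
tool_pos: [0.4458, 0.1244, 0.0768]
tool_rot: [0.986, 0.167, 0.0, -0.0]
wrist_force: [0.2, -0.2, 0.2]
gripper_width: 1.002
```

Run:
```python
from h import *
to(.4466,.1244,.022,18.4)
s=arm.get_state();p=cams.read_camera("wrist");save(p,"w25.png")
pal(p,s)
```

```text
pos [0.4458 0.1244 0.0768] yaw 19.3 w 1.002 F [ 0.2 -0.2  0.2] t 32.12 q6 1.39
shift cm [0.07 0.03 5.48] rot [-0.  -0.   0.9] | rows 1.0
pal 0.82 [278. 228.] rect [0.4473 0.125 ] [0.1049 0.06  ] 19.3
```

View pics/w25.png

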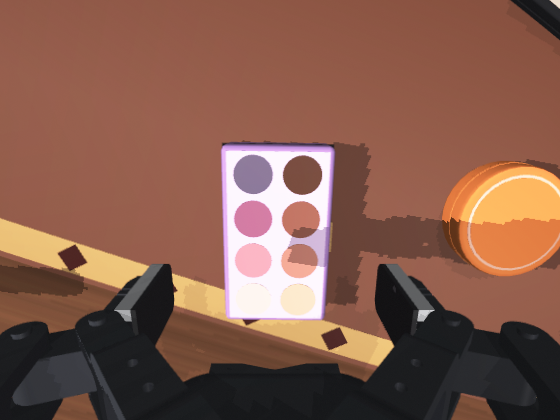

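Emit:
step_arm([
  [0.2,0,2,0,0,0,100],
  [0,0,0,0,0,0,100],
  [0,0,1.8,0,0,0,100],
  [0,0,0,0,0,0,100],
])

```text
clock: 32.72
tool_pos: [0.4534, 0.126, 0.0455]
tool_rot: [0.986, 0.168, 0.006, -0.0]
wrist_force: [-1.2, -0.6, 0.7]
gripper_width: 0.999
```

Run:
```python
from h import *
to(.4473,.125,.022,19.3)
s=arm.get_state();p=cams.read_camera("wrist");save(p,"w26.png")
pal(p,s)
```

```text
pos [0.4534 0.126  0.0455] yaw 19.3 w 0.999 F [-1.2 -0.6  0.7] t 32.73 q6 1.39
shift cm [-0.64 -0.11  2.34] rot [ 0.1 -0.7  0. ] | rows 1.0
pal 0.68 [276. 260.] rect [0.4484 0.125 ] [0.104  0.0592] 18.4
```

View pics/w26.png

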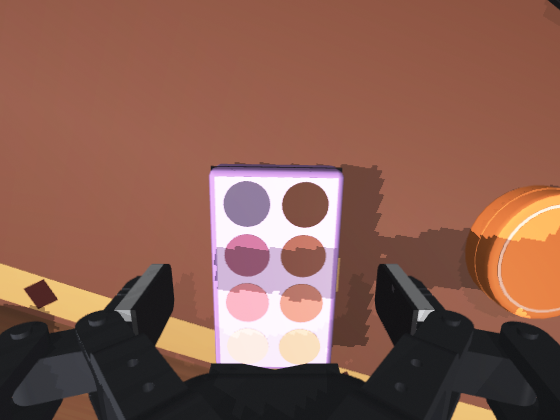

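Emit:
step_arm([
  [-0.6,-0.1,0.6,0.1,-0.7,0.3,100],
  [0,0,0,0,0,0,100],
  [0,0,1.0,0,0,0,100],
  [0,0,0,0,0,0,100],
])

```text
clock: 33.33
tool_pos: [0.4488, 0.1252, 0.0304]
tool_rot: [0.986, 0.165, 0.001, -0.0]
wrist_force: [-0.3, -0.2, 0.2]
gripper_width: 1.001
```

Run:
```python
from h import *
to(.4476,.125,.022,19)
```

```text
pos [0.4488 0.1252 0.0304] yaw 19.0 w 1.001 F [-0.3 -0.2  0.2] t 33.33 q6 1.4
shift cm [-0.12 -0.02  0.84] rot [ 0.  -0.2 -0. ] | rows 1.0
```

Emit:
step_arm([
  [-0.1,0,0.8,0,-0.2,0,100],
  [0,0,0,0,0,0,85],
  [0,0,0,0,0,0,78],
  [0,0,0,0,0,0,62],
  [0,0,0,0,0,0,62],
], newtons=40)

```text
clock: 33.95
tool_pos: [0.4481, 0.1249, 0.0221]
tool_rot: [0.986, 0.165, -0.0, 0.0]
wrist_force: [-0.3, 0.2, 0.2]
gripper_width: 0.693
```

Run:
```python
from h import *
to(.4476,.125,.022,19)
s=arm.get_state();p=cams.read_camera("wrist");save(p,"w27.png")
```

```text
pos [0.4481 0.1249 0.0221] yaw 19.0 w 0.693 F [-0.3  0.2  0.2] t 33.95 q6 1.4
shift cm [-0.05 -0.03  0.01] rot [ 0.  0. -0.] | rows 1.0
```

View pics/w27.png

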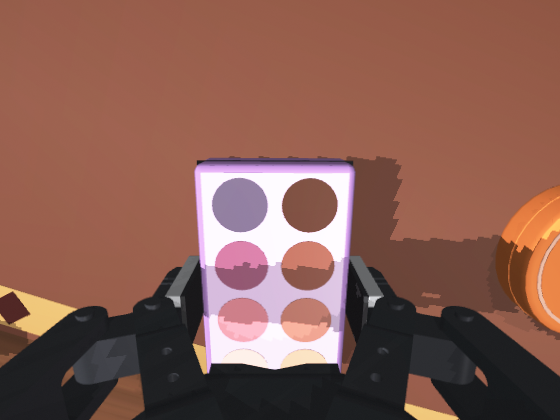

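Emit:
step_arm([
  [0,0,-0.5,0,0,0,62],
  [0,0,-2,0,0,0,62],
  [0,0,-4,0,0,0,62],
  [0,0,-4,0,0,0,62],
  [0,0,0,0,0,0,62],
])

```text
clock: 34.62
tool_pos: [0.4473, 0.1248, 0.1306]
tool_rot: [0.986, 0.165, -0.001, 0.0]
wrist_force: [-0.1, -0.2, -0.7]
gripper_width: 0.694
```

Run:
```python
from h import *
to(.6625,-.007,.13,-12.4)
s=arm.get_state();p=cams.read_camera("wrist");save(p,"w28.png")
p=cams.read_camera("scene");save(p,"s28.png",(200,100,400,300),3)
```

```text
pos [0.4473 0.1248 0.1306] yaw 19.0 w 0.694 F [-0.1 -0.2 -0.7] t 34.62 q6 1.4
shift cm [16.05 19.47  0.02] rot [ 0.   0.1 31.4] | rows 5.0
```

View pics/w28.png

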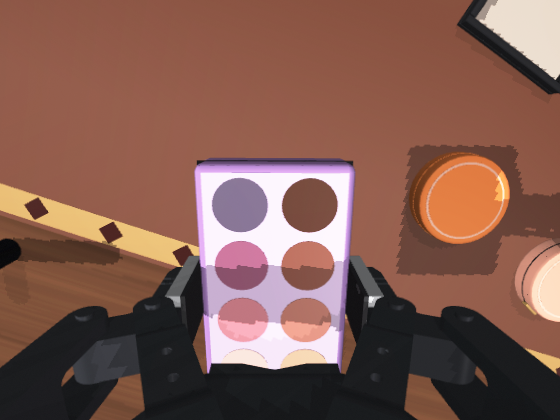

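View pics/s28.png

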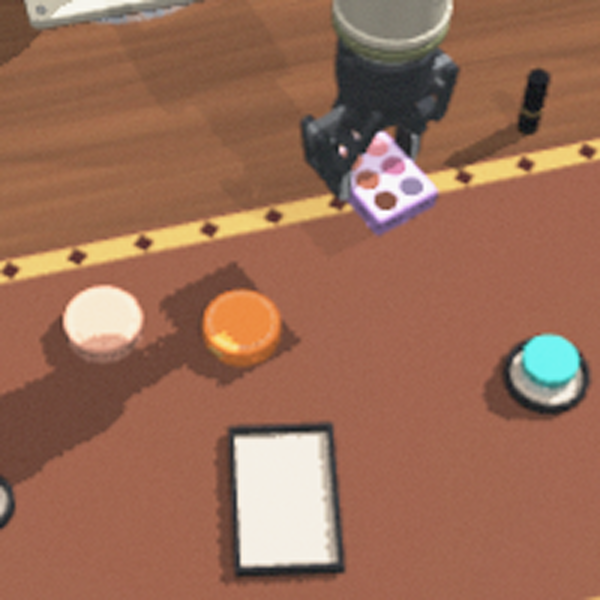

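Emit:
step_arm([
  [2.4,4.0,0,0,0,0,62],
  [2.4,4.0,0,0,0,0,62],
  [2.4,4.0,0,0,0,0,62],
  [2.4,4.0,0,0,0,0,62],
  [2.4,3.6,0,0,0,0,62],
])

```text
clock: 35.35
tool_pos: [0.6196, -0.0235, 0.1141]
tool_rot: [0.986, 0.167, -0.011, -0.002]
wrist_force: [-0.2, 0.2, -1.0]
gripper_width: 0.692
```

Emit:
step_arm([
  [0,0,0,0,0,10,62],
  [0,0,0,0,0,10,62],
  [0,0,0,0,0,10,62],
  [0,0,0,0,0,0,62],
])

```text
clock: 35.85
tool_pos: [0.6159, -0.0262, 0.1029]
tool_rot: [0.995, -0.102, -0.019, 0.001]
wrist_force: [0.3, 0.2, -1.4]
gripper_width: 0.691
```

Run:
```python
from h import *
to(.6625,-.007,.13,-12.4)
s=arm.get_state();p=cams.read_camera("wrist");save(p,"w29.png")
felt(p,s,.6625,-.007,0,0); tray(p,s,"palette_tray_floor")
```

```text
pos [ 0.6159 -0.0262  0.1029] yaw -11.8 w 0.691 F [ 0.3  0.2 -1.4] t 35.85 q6 1.65
shift cm [ 4.06 -2.81 -2.89] rot [0.4 2.2 0.6] | rows 1.0
felt [ 0.602  -0.0139] [0.1174 0.2342] 78.9 [160  49] [349 369]
palette_tray_floor 0.73 [208. 107.] rect [ 0.6615 -0.0054] [0.0861 0.13  ] 77.9 circ [ 0.662  -0.0051] 0.0768
```

View pics/w29.png

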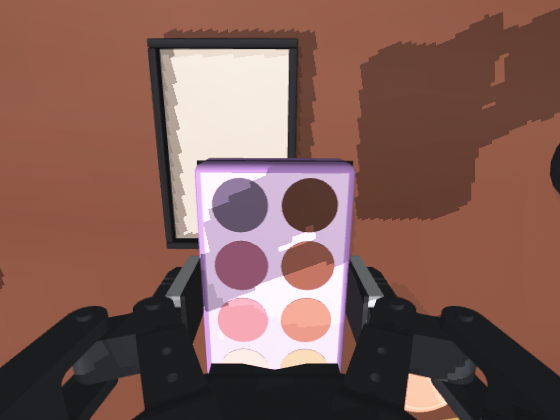

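Emit:
step_arm([
  [4.0,-2.9,0,0.4,2.2,0.4,62],
  [0,0,0,0,0,0,62],
  [0,0,0,0,0,0,62],
])

```text
clock: 36.33
tool_pos: [0.6603, -0.0053, 0.0994]
tool_rot: [0.995, -0.1, -0.001, -0.0]
wrist_force: [-0.3, 0.4, -0.7]
gripper_width: 0.688
```

Run:
```python
from h import *
to(.6615,-.0054,.026,-12.1)
s=arm.get_state();p=cams.read_camera("wrist");save(p,"w30.png")
tray(p,s,"palette_tray_floor")
for n in ["scene","top"]:
    p=cams.read_camera(n); print([proj(p,[.6615,-.0054,.012]).round()])
```

```text
pos [ 0.6603 -0.0053  0.0994] yaw -11.4 w 0.688 F [-0.3  0.4 -0.7] t 36.33 q6 1.68
shift cm [ 0.13 -0.01  7.33] rot [0.  0.1 0.7] | rows 2.0
palette_tray_floor 0.91 [273. 134.] rect [ 0.7128 -0.0161] [0.0851 0.0265] 77.5 circ [ 0.7126 -0.0163] 0.0438
[array([295., 264.])]
[array([267., 174.])]
```

View pics/w30.png

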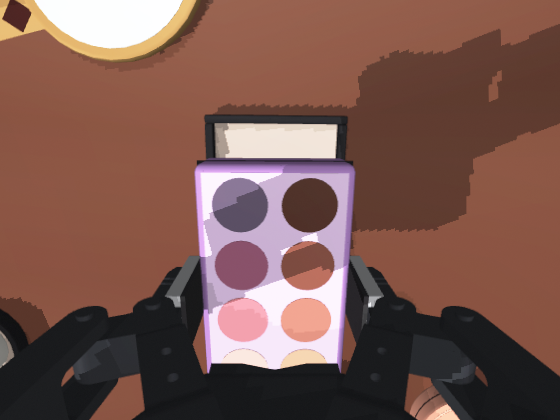

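Emit:
step_arm([
  [0.1,0,2,0,0,0.8,62],
  [0,0,0,0,0,0,62],
  [0,0,1.5,0,0,0,62],
  [0,0,0,0,0,0,62],
])

```text
clock: 37.02
tool_pos: [0.6603, -0.0063, 0.0617]
tool_rot: [0.994, -0.108, -0.001, -0.0]
wrist_force: [0.0, 0.0, -1.2]
gripper_width: 0.682
```

Run:
```python
from h import *
to(.662,-.0053,.026,-12.3)
s=arm.get_state();p=cams.read_camera("wrist");save(p,"w31.png")
tray(p,s,"palette_tray_floor")
```

```text
pos [ 0.6603 -0.0063  0.0617] yaw -12.4 w 0.682 F [ 0.   0.  -1.2] t 37.02 q6 1.7
shift cm [ 0.15 -0.14  3.57] rot [ 0.   0.1 -0.1] | rows 1.0
palette_tray_floor 0.74 [265. 136.] rect [ 0.6898 -0.0113] [0.085  0.0728] 78.1 circ [ 0.6895 -0.0111] 0.0554
```

View pics/w31.png

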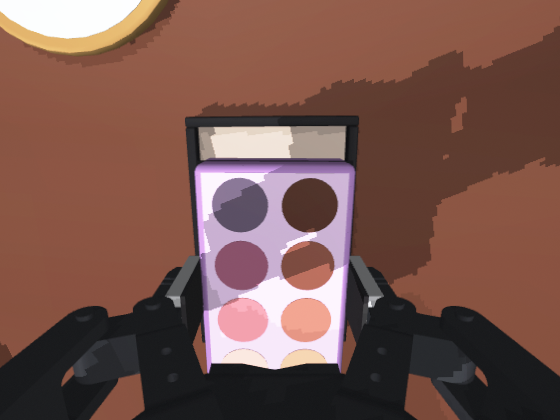

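Emit:
step_arm([
  [0.2,-0.1,1,0,0,0,62],
  [0,0,0,0,0,0,62],
  [0,0,1.0,0,0,0,62],
  [0,0,0,0,0,0,62],
])

```text
clock: 37.62
tool_pos: [0.6651, -0.0059, 0.0437]
tool_rot: [0.994, -0.108, 0.002, -0.0]
wrist_force: [-0.7, 0.6, -1.3]
gripper_width: 0.695
```

Run:
```python
from h import *
to(.662,-.0053,.026,-12.3)
```

```text
pos [ 0.6651 -0.0059  0.0437] yaw -12.4 w 0.695 F [-0.7  0.6 -1.3] t 37.62 q6 1.7
shift cm [-0.32  0.01  1.77] rot [-0.  -0.2 -0.1] | rows 1.0
```

Emit:
step_arm([
  [-0.3,0,0,0,-0.2,0,62],
  [0,0,0.6,0,0,0,62],
  [0,0,0,0,0,0,62],
  [0,0,0.5,0,0,0,62],
  [0,0,0,0,0,0,62],
])

```text
clock: 38.25
tool_pos: [0.6622, -0.0052, 0.0322]
tool_rot: [0.994, -0.108, -0.0, -0.0]
wrist_force: [-0.5, 0.3, -1.0]
gripper_width: 0.691
```

Run:
```python
from h import *
to(.662,-.0053,.026,-12.3)
s=arm.get_state();p=cams.read_camera("wrist");save(p,"w32.png")
```

```text
pos [ 0.6622 -0.0052  0.0322] yaw -12.4 w 0.691 F [-0.5  0.3 -1. ] t 38.25 q6 1.7
shift cm [-0.01  0.02  0.62] rot [-0.   0.  -0.1] | rows 1.0
```

View pics/w32.png

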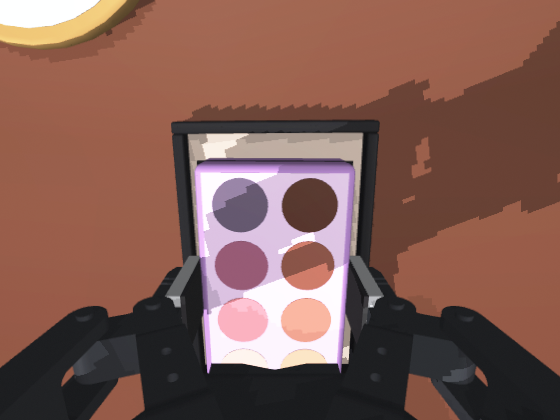

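Palette is inside the rim, with clearance on all visible sides. Lowering to contact.

Emit:
step_arm([
  [0,0,0.3,0,0,0,62],
  [0,0,0.2,0,0,0,62],
])

```text
clock: 38.55
tool_pos: [0.6629, -0.0052, 0.0278]
tool_rot: [0.994, -0.108, 0.001, -0.0]
wrist_force: [0.8, -0.4, -1.2]
gripper_width: 0.69
```

Emit:
step_arm([
  [0,0,0.15,0,0,0,62],
])

```text
clock: 38.67
tool_pos: [0.6629, -0.0052, 0.0262]
tool_rot: [0.994, -0.108, 0.001, -0.0]
wrist_force: [0.1, 0.7, -1.2]
gripper_width: 0.695
```

Emit:
step_arm([
  [0,0,0.1,0,0,0,62],
])

```text
clock: 38.8
tool_pos: [0.663, -0.0052, 0.0259]
tool_rot: [0.994, -0.108, 0.001, -0.0]
wrist_force: [-6.3, 0.9, 12.3]
gripper_width: 0.69
```

Emit:
step_arm([
  [0,0,0,0,0,0,68],
  [0,0,0,0,0,0,73],
  [0,0,0,0,0,0,80],
  [0,0,0,0,0,0,88],
  [0,0,0,0,0,0,95],
])

```text
clock: 39.42
tool_pos: [0.6635, -0.0053, 0.0263]
tool_rot: [0.994, -0.108, 0.001, -0.0]
wrist_force: [0.5, 0.3, -0.9]
gripper_width: 0.952
```

Emit:
step_arm([
  [0,0,-1,0,0,0,95],
  [0,0,-4,0,0,0,95],
  [0,0,-5,0,0,0,100],
  [0,0,-3,0,0,0,100],
  [0,0,0,0,0,0,100],
])

```text
clock: 40.05
tool_pos: [0.6631, -0.0054, 0.1624]
tool_rot: [0.994, -0.108, 0.001, -0.0]
wrist_force: [0.4, -0.0, 0.6]
gripper_width: 0.997
```

Run:
```python
from h import *
to(.455,-.112,.17,0)
s=arm.get_state();p=cams.read_camera("wrist");save(p,"w33.png")
```

```text
pos [ 0.6631 -0.0054  0.1624] yaw -12.4 w 0.997 F [ 0.4 -0.   0.6] t 40.05 q6 1.7
shift cm [-18.02  14.89  -0.82] rot [ -0.   -0.2 -12.4] | rows 4.0
```

View pics/w33.png

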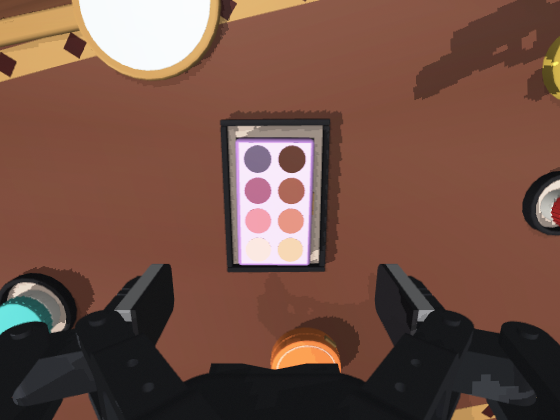

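Emit:
step_arm([
  [-4.5,3.7,0,0,0,0,100],
  [-4.5,3.7,0,0,0,0,100],
  [-4.5,3.7,0,0,0,0,100],
  [-4.5,3.7,0,0,0,-6,100],
  [0,0,0,0,0,-6,100],
])

```text
clock: 40.72
tool_pos: [0.4429, -0.1118, 0.1488]
tool_rot: [1.0, -0.0, -0.008, -0.002]
wrist_force: [0.3, 0.2, -0.0]
gripper_width: 0.999
```

Emit:
step_arm([
  [0,0,0,0,0,0,100],
])

```text
clock: 40.85
tool_pos: [0.4417, -0.1119, 0.1476]
tool_rot: [1.0, -0.001, -0.009, -0.002]
wrist_force: [0.0, -0.9, 0.0]
gripper_width: 0.998
```

```bash
cat >> h.py <<'E'
def comp(p,s,z=.022):
    for r in spotter.trace("compact_mid",p)[:3]:
        m=r["pixels"].astype(np.uint8); c,_=cv2.findContours(m,0,2); c=max(c,key=cv2.contourArea)
        w=np.array([atz(p,q[0],z,s)[:2] for q in c],np.float32); rr=cv2.minAreaRect(w); cc,ra=cv2.minEnclosingCircle(w)
        print("comp",round(r["score"],2),(np.array(r["location"])*[560,420]).round(),"rect",np.round(rr[0],4),np.round(rr[1],4),"circ",np.round(cc,4),round(ra,4))
def bright(p,s,z=.022):
    hsv=cv2.cvtColor(p["image"],cv2.COLOR_RGB2HSV)
    m=cv2.inRange(hsv,(0,15,190),(18,115,255))
    c,_=cv2.findContours(m,0,2)
    for q in sorted(c,key=cv2.contourArea)[::-1][:3]:
        if cv2.contourArea(q)<300: continue
        w=np.array([atz(p,r[0],z,s)[:2] for r in q],np.float32); cc,ra=cv2.minEnclosingCircle(w)
        print("bright",q[:,0].min(0),q[:,0].max(0),np.round(cc,4),round(ra,4))
E
python3 - <<'E'
from h import *
to(.465,-.112,.12,0)
s=arm.get_state();p=cams.read_camera("wrist");save(p,"w34.png")
comp(p,s); bright(p,s)
E
```

```text
pos [ 0.4417 -0.1119  0.1476] yaw -0.1 w 0.998 F [ 0.  -0.9  0. ] t 40.85 q6 1.21
shift cm [2.38 0.02 2.72] rot [-0.3  1.  -0.1] | rows 1.0
comp 0.92 [274. 171.] rect [ 0.4668 -0.1121] [0.0641 0.0626] circ [ 0.4668 -0.1127] 0.0329
comp 0.89 [124. 122.] rect [ 0.4986 -0.0021] [0.0705 0.0641] circ [ 0.4994 -0.0023] 0.0355
bright [232 126] [320 213] [ 0.4661 -0.112 ] 0.0326
```

View pics/w34.png

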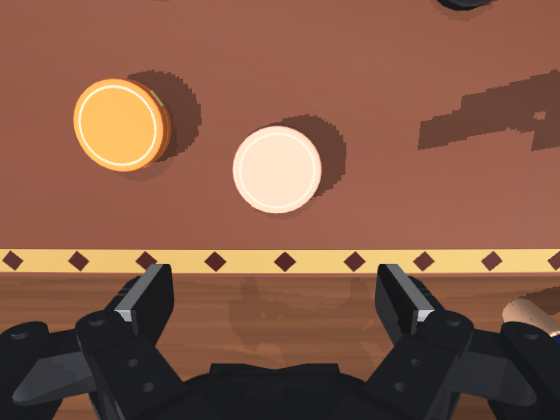

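Emit:
step_arm([
  [2.5,0,1,-0.3,1,0,100],
  [0,0,0,0,0,0,100],
  [0,0,3.5,0,0,0,100],
  [0,0,2.5,0,0,0,100],
  [0,0,0,0,0,0,100],
])

```text
clock: 41.58
tool_pos: [0.4687, -0.1101, 0.0758]
tool_rot: [1.0, -0.003, -0.001, -0.0]
wrist_force: [0.1, -0.8, -0.3]
gripper_width: 0.999
```

Run:
```python
from h import *
to(.4665,-.1122,.0215,0)
s=arm.get_state();p=cams.read_camera("wrist");save(p,"w35.png")
comp(p,s); bright(p,s)
```

```text
pos [ 0.4687 -0.1101  0.0758] yaw -0.4 w 0.999 F [ 0.1 -0.8 -0.3] t 41.58 q6 1.24
shift cm [-0.2   0.21  5.43] rot [-0.   0.2 -0.4] | rows 1.0
comp 0.96 [ 76. 179.] rect [ 0.5003 -0.0036] [0.0646 0.0727] circ [ 0.5006 -0.0036] 0.0367
comp 0.89 [281. 239.] rect [ 0.4682 -0.1121] [0.0664 0.064 ] circ [ 0.4685 -0.1118] 0.034
bright [221 187] [337 295] [ 0.467  -0.1122] 0.0327
bright [511   0] [559  18] [ 0.5859 -0.233 ] 0.012
```

View pics/w35.png

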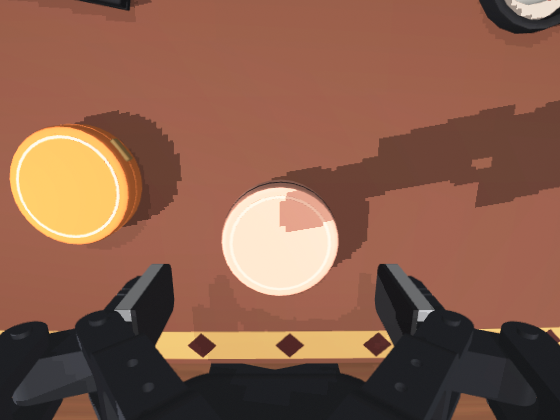

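Emit:
step_arm([
  [-0.2,0.2,1.5,0,0.2,0,100],
  [0,0,0,0,0,0,100],
  [0,0,1.2,0,0,0,100],
  [0,0,0,0,0,0,100],
])

```text
clock: 42.18
tool_pos: [0.47, -0.1136, 0.0521]
tool_rot: [1.0, -0.003, 0.004, 0.001]
wrist_force: [-0.8, -0.4, -0.2]
gripper_width: 0.998
```

Run:
```python
from h import *
to(.467,-.1122,.0215,0)
s=arm.get_state();p=cams.read_camera("wrist");save(p,"w36.png")
bright(p,s)
```

```text
pos [ 0.47   -0.1136  0.0521] yaw -0.4 w 0.998 F [-0.8 -0.4 -0.2] t 42.17 q6 1.23
shift cm [-0.33 -0.14  3.06] rot [ 0.2 -0.5 -0.4] | rows 1.0
bright [207 201] [339 322] [ 0.4671 -0.1122] 0.0328
```

View pics/w36.png

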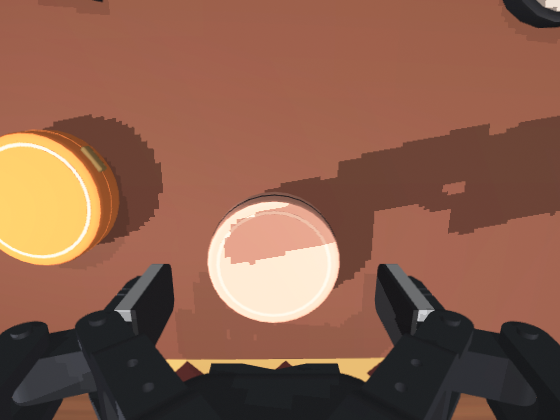

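Emit:
step_arm([
  [-0.3,-0.1,0.5,0.2,-0.5,0,100],
  [0,0,0,0,0,0,100],
  [0,0,1,0,0,0,100],
  [0,0,0,0,0,0,100],
  [0,0,0,0,0,0,100],
])

```text
clock: 42.85
tool_pos: [0.4679, -0.1128, 0.0371]
tool_rot: [1.0, -0.003, 0.001, -0.0]
wrist_force: [-1.0, 0.2, 0.2]
gripper_width: 1.003
```

Run:
```python
from h import *
to(.4671,-.1122,.0215,0)
```

```text
pos [ 0.4679 -0.1128  0.0371] yaw -0.4 w 1.003 F [-1.   0.2  0.2] t 42.85 q6 1.23
shift cm [-0.08 -0.06  1.56] rot [-0.  -0.1 -0.4] | rows 1.0
```

Emit:
step_arm([
  [-0.1,-0.1,1.0,0,-0.1,0,100],
  [0,0,0,0,0,0,100],
  [0,0,0.6,0,0,0,100],
  [0,0,0,0,0,0,100],
])

```text
clock: 43.35
tool_pos: [0.4668, -0.1117, 0.0199]
tool_rot: [1.0, -0.003, -0.0, -0.0]
wrist_force: [0.2, 0.7, -0.1]
gripper_width: 1.003
```

Run:
```python
from h import *
to(.4671,-.1122,.0215,0)
s=arm.get_state();p=cams.read_camera("wrist");save(p,"w37.png")
bright(p,s)
```

```text
pos [ 0.4668 -0.1117  0.0199] yaw -0.4 w 1.003 F [ 0.2  0.7 -0.1] t 43.35 q6 1.24
shift cm [ 0.03  0.05 -0.16] rot [-0.   0.  -0.4] | rows 1.0
bright [198 214] [358 358] [ 0.4666 -0.1125] 0.0321
```

View pics/w37.png

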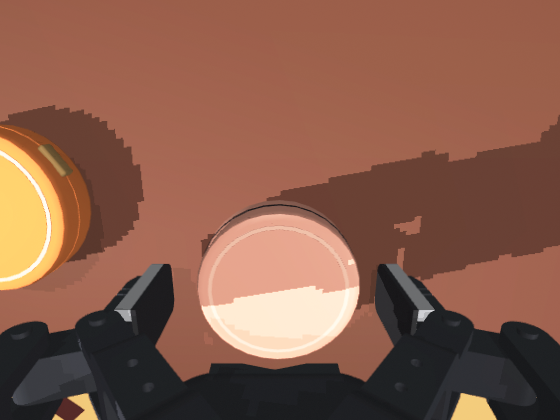

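Emit:
step_arm([
  [0,0.05,-0.15,0,0,0,95],
  [0,0,0,0,0,0,88],
  [0,0,0,0,0,0,82],
  [0,0,0,0,0,0,68],
  [0,0,0,0,0,0,68],
], newtons=35)

```text
clock: 44.02
tool_pos: [0.4679, -0.1126, 0.0233]
tool_rot: [1.0, -0.003, 0.001, 0.0]
wrist_force: [-0.3, 0.0, -0.9]
gripper_width: 0.746
```

Run:
```python
from h import *
to(.4671,-.1122,.0215,0)
s=arm.get_state();p=cams.read_camera("wrist");save(p,"w38.png")
```

```text
pos [ 0.4679 -0.1126  0.0233] yaw -0.4 w 0.746 F [-0.3  0.  -0.9] t 44.02 q6 1.23
shift cm [-0.08 -0.04  0.18] rot [ 0.  -0.1 -0.4] | rows 1.0
```

View pics/w38.png

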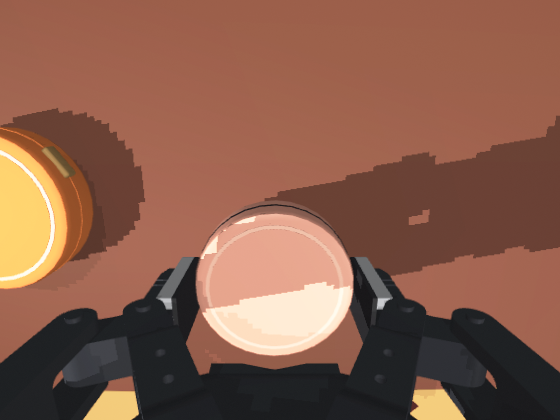

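Emit:
step_arm([
  [0,0,-0.4,0,0,0,68],
  [0,0,-0.6,0,0,0,68],
  [0,0,0,0,0,0,68],
])

```text
clock: 44.45
tool_pos: [0.4677, -0.1125, 0.0337]
tool_rot: [1.0, -0.003, 0.0, 0.0]
wrist_force: [0.8, -0.0, -0.6]
gripper_width: 0.748
```

Run:
```python
from h import *
to(.4671,-.1122,.15,0)
s=arm.get_state();p=cams.read_camera("wrist");save(p,"w39.png")
```

```text
pos [ 0.4677 -0.1125  0.0337] yaw -0.4 w 0.748 F [ 0.8 -0.  -0.6] t 44.45 q6 1.23
shift cm [ -0.05  -0.03 -11.63] rot [ 0.  -0.  -0.4] | rows 2.0
```

View pics/w39.png

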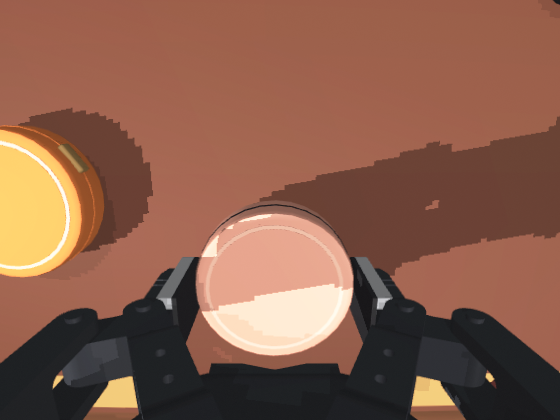

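Emit:
step_arm([
  [0,0,-3,0,0,0,68],
  [0,0,-5,0,0,0,68],
  [0,0,-3,0,0,0,68],
  [0,0,0,0,0,0,68],
])

```text
clock: 45.0
tool_pos: [0.4663, -0.1121, 0.1451]
tool_rot: [1.0, -0.003, -0.001, -0.001]
wrist_force: [0.6, -1.0, -1.8]
gripper_width: 0.747
```

Emit:
step_arm([
  [0.2,5,0,0,0,0,68],
  [0.2,5,0,0,0,0,68],
  [0.2,5,0,0,0,0,68],
  [0.2,5,0,0,0,0,68],
  [0,0,0,0,0,0,68],
])

```text
clock: 45.62
tool_pos: [0.4708, -0.3153, 0.1362]
tool_rot: [1.0, -0.002, -0.004, -0.003]
wrist_force: [-0.5, 1.0, -1.1]
gripper_width: 0.753
```

Run:
```python
from h import *
to(.516,-.398,.13,0)
s=arm.get_state();p=cams.read_camera("wrist");save(p,"w40.png")
felt(p,s,.516,-.398,0,0); tray(p,s,"compact_tray_floor")
```

```text
pos [ 0.4708 -0.3153  0.1362] yaw -0.2 w 0.753 F [-0.5  1.  -1.1] t 45.62 q6 0.89
shift cm [4.55 8.25 0.53] rot [-0.3  0.5 -0.2] | rows 2.0
felt [ 0.5132 -0.3984] [0.0796 0.0797] 0.3 [335  90] [443 199]
compact_tray_floor 0.75 [386. 144.] rect [ 0.5136 -0.3973] [0.091  0.0913] 18.1 circ [ 0.5144 -0.3973] 0.0466
```

View pics/w40.png

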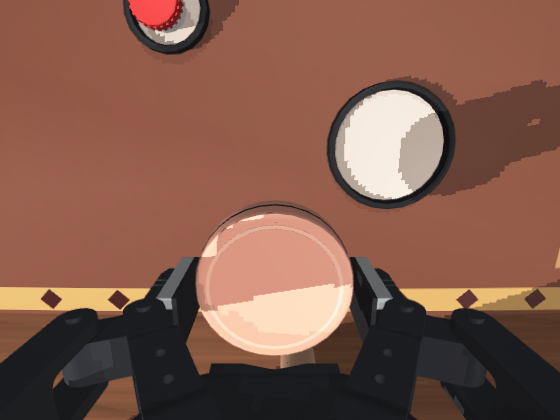

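Emit:
step_arm([
  [2.2,4.1,0,-0.3,0.5,0,68],
  [2.2,4.1,0,0,0,0,68],
  [0,0,2.5,0,0,0,68],
  [0,0,1.5,0,0,0,68],
  [0,0,0,0,0,0,68],
])

```text
clock: 46.35
tool_pos: [0.5156, -0.3871, 0.089]
tool_rot: [1.0, 0.003, -0.003, -0.005]
wrist_force: [-0.2, -0.1, -1.3]
gripper_width: 0.749
```

Run:
```python
from h import *
to(.515,-.398,.0275,0)
s=arm.get_state();p=cams.read_camera("wrist");save(p,"w41.png")
tray(p,s,"compact_tray_floor")
```

```text
pos [ 0.5156 -0.3871  0.089 ] yaw 0.3 w 0.749 F [-0.2 -0.1 -1.3] t 46.35 q6 0.84
shift cm [-0.03  1.15  6.14] rot [-0.5  0.3  0.3] | rows 2.0
compact_tray_floor 0.95 [311. 193.] rect [ 0.5325 -0.4039] [0.0906 0.054 ] 72.9 circ [ 0.5154 -0.3987] 0.0456
```

View pics/w41.png

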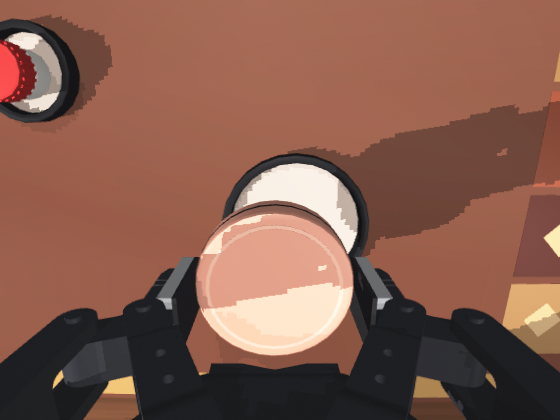

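Emit:
step_arm([
  [0,1.1,0,-0.5,0.3,0,68],
  [0,0,0,0,0,0,68],
  [0,0,2,0,0,0,68],
  [0,0,0,0,0,0,68],
])

```text
clock: 46.95
tool_pos: [0.5173, -0.4004, 0.0724]
tool_rot: [1.0, 0.003, 0.003, 0.002]
wrist_force: [-0.7, -0.1, -1.0]
gripper_width: 0.751
```

Run:
```python
from h import *
to(.516,-.398,.0275,0)
s=arm.get_state();p=cams.read_camera("wrist");save(p,"w42.png")
tray(p,s,"compact_tray_floor")
```

```text
pos [ 0.5173 -0.4004  0.0724] yaw 0.3 w 0.751 F [-0.7 -0.1 -1. ] t 46.95 q6 0.83
shift cm [-0.16 -0.26  4.49] rot [ 0.3 -0.3  0.3] | rows 1.0
compact_tray_floor 0.93 [267. 196.] rect [ 0.533  -0.3981] [0.0547 0.0905] 1.5 circ [ 0.5152 -0.3983] 0.0457
```

View pics/w42.png

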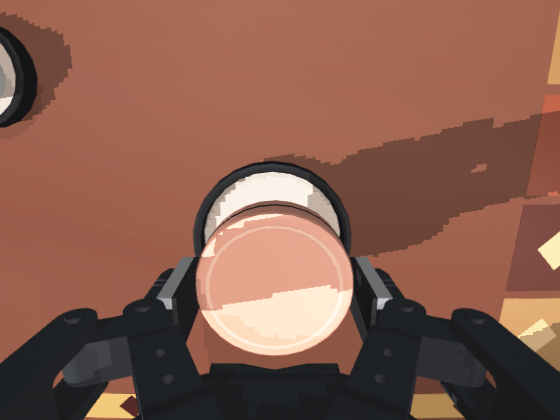

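Emit:
step_arm([
  [-0.1,-0.2,0,0.3,-0.3,0,68],
  [0,0,0,0,0,0,68],
  [0,0,2,0,0,0,68],
  [0,0,0,0,0,0,68],
  [0,0,0,0,0,0,68],
])

```text
clock: 47.68
tool_pos: [0.5179, -0.3993, 0.0536]
tool_rot: [1.0, 0.003, 0.001, 0.001]
wrist_force: [-0.3, 0.3, -0.1]
gripper_width: 0.75
```

Run:
```python
from h import *
to(.516,-.3982,.0275,0)
s=arm.get_state();p=cams.read_camera("wrist")
tray(p,s,"compact_tray_floor")
```

```text
pos [ 0.5179 -0.3993  0.0536] yaw 0.4 w 0.75 F [-0.3  0.3 -0.1] t 47.67 q6 0.83
shift cm [-0.19 -0.12  2.61] rot [ 0.1 -0.2  0.4] | rows 1.0
compact_tray_floor 0.81 [274. 201.] rect [ 0.5371 -0.3986] [0.0903 0.0473] 90.0 circ [ 0.5163 -0.3986] 0.0453
```

Emit:
step_arm([
  [-0.2,-0.1,0,0.1,-0.2,0,68],
  [0,0,1,0,0,0,68],
  [0,0,0,0,0,0,68],
  [0,0,0.6,0,0,0,68],
  [0,0,0,0,0,0,68],
])

```text
clock: 48.4
tool_pos: [0.5155, -0.3982, 0.0366]
tool_rot: [1.0, 0.003, -0.0, -0.0]
wrist_force: [0.2, 0.1, -1.8]
gripper_width: 0.752
```

Run:
```python
from h import *
to(.5165,-.3983,.0275,0)
s=arm.get_state();p=cams.read_camera("wrist");save(p,"w43.png")
tray(p,s,"compact_tray_floor")
```

```text
pos [ 0.5155 -0.3982  0.0366] yaw 0.3 w 0.752 F [ 0.2  0.1 -1.8] t 48.4 q6 0.83
shift cm [0.1  0.01 0.91] rot [-0.   0.1  0.3] | rows 1.0
compact_tray_floor 0.94 [278. 200.] rect [ 0.5389 -0.3992] [0.0896 0.0434] 88.4 circ [ 0.5174 -0.3986] 0.0449
```

View pics/w43.png

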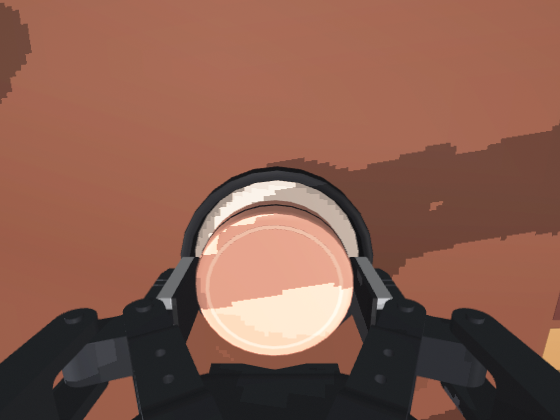

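Emit:
step_arm([
  [0.2,0,0,0,0,0,68],
  [0,0,0.4,0,0,0,68],
  [0,0,0.3,0,0,0,68],
  [0,0,0,0,0,0,68],
])

```text
clock: 49.0
tool_pos: [0.5186, -0.3989, 0.0306]
tool_rot: [1.0, 0.003, 0.0, 0.001]
wrist_force: [0.9, 0.7, -1.5]
gripper_width: 0.75
```

Run:
```python
from h import *
to(.517,-.3984,.0273,0)
s=arm.get_state();p=cams.read_camera("wrist");save(p,"w44.png")
```

```text
pos [ 0.5186 -0.3989  0.0306] yaw 0.4 w 0.75 F [ 0.9  0.7 -1.5] t 49.0 q6 0.83
shift cm [-0.16 -0.05  0.33] rot [ 0.1 -0.1  0.4] | rows 1.0
```

View pics/w44.png

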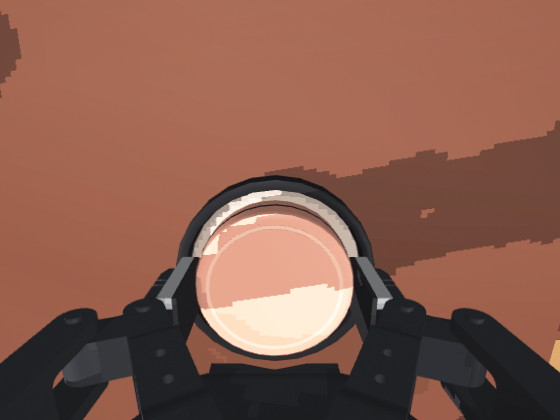

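Inside the rim. A small correction in x, then down to contact.

Emit:
step_arm([
  [-0.2,0,0.1,0,0,0,68],
  [0,0,0.1,0,0,0,68],
])

```text
clock: 49.3
tool_pos: [0.5165, -0.3991, 0.0288]
tool_rot: [1.0, 0.003, 0.001, 0.001]
wrist_force: [0.6, -0.6, -1.9]
gripper_width: 0.749
```

Emit:
step_arm([
  [0,0,0.15,0,0,0,68],
])

```text
clock: 49.42
tool_pos: [0.5166, -0.3991, 0.0273]
tool_rot: [1.0, 0.003, 0.001, 0.001]
wrist_force: [-1.2, -0.2, -0.5]
gripper_width: 0.752
```

Emit:
step_arm([
  [0,0,0.1,0,0,0,68],
])

```text
clock: 49.55
tool_pos: [0.5167, -0.3993, 0.0272]
tool_rot: [1.0, 0.003, 0.001, 0.001]
wrist_force: [-4.8, 3.7, 11.6]
gripper_width: 0.746
```

Emit:
step_arm([
  [0,0,0,0,0,0,74],
  [0,0,0,0,0,0,79],
  [0,0,0,0,0,0,86],
  [0,0,0,0,0,0,94],
  [0,0,0,0,0,0,100],
])

```text
clock: 50.18
tool_pos: [0.517, -0.3996, 0.0275]
tool_rot: [1.0, 0.003, 0.001, 0.001]
wrist_force: [0.2, 0.6, -0.2]
gripper_width: 1.0
```

Emit:
step_arm([
  [0,0,-1,0,0,0,100],
  [0,0,-4,0,0,0,100],
  [0,0,-5,0,0,0,100],
  [0,0,-5,0,0,0,100],
  [0,0,0,0,0,0,100],
])

```text
clock: 50.8
tool_pos: [0.5166, -0.3991, 0.1844]
tool_rot: [1.0, 0.003, 0.001, 0.001]
wrist_force: [-0.3, -0.3, 0.4]
gripper_width: 0.995
```

Run:
```python
from h import *
s=arm.get_state();p=cams.read_camera("wrist");save(p,"w45.png")
to(.3,-.55,.25,0)
p=cams.read_camera("scene");save(p,"s45.png",(90,100,490,350),2)
p=cams.read_camera("top");save(p,"t45.png",(60,120,460,330),2)
```

```text
pos [ 0.5156 -0.3982  0.1815] yaw 0.3 w 1.003 F [-0.6 -0.   0.1] t 50.85 q6 0.83
shift cm [-21.65  15.05  -6.84] rot [0.  0.  0.3] | rows 5.0
```

View pics/w45.png

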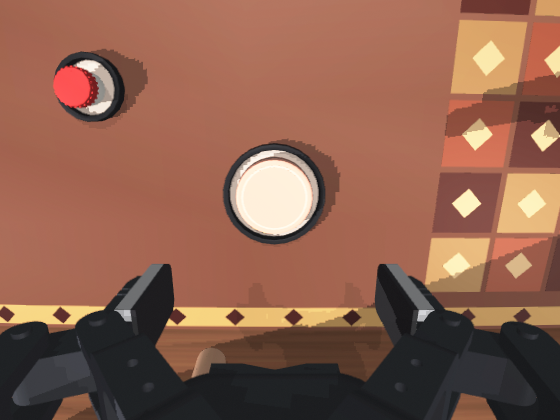

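View pics/s45.png

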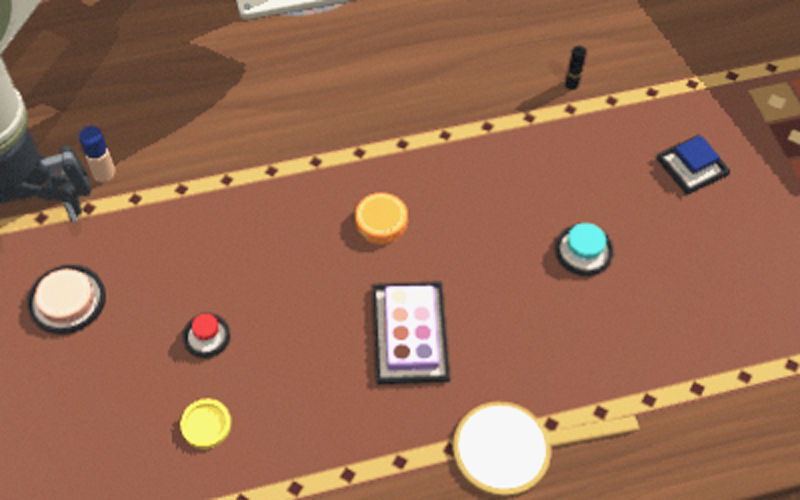

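View pics/t45.png

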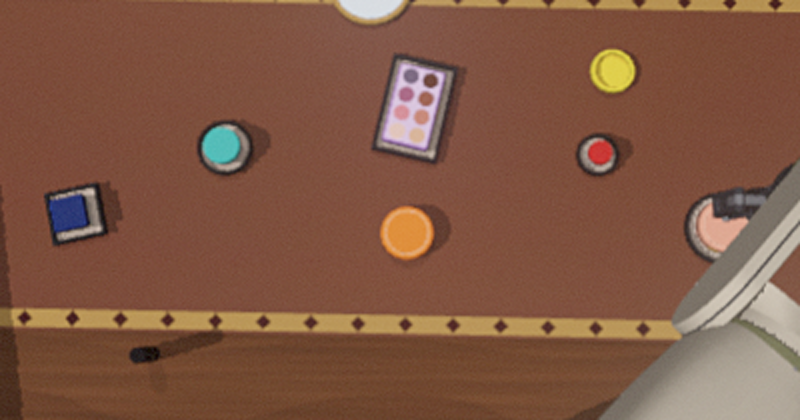

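Run:
```python
from h import *
for n in ["top","scene"]:
    p=cams.read_camera(n); print(n)
    colfit(p,None,(110,120,40),(125,255,255),.032)
    colfit(p,None,(80,100,90),(100,255,255),.032)
    colfit(p,None,(0,190,130),(5,255,255),.032)
    for r in spotter.trace("palette_mid",p)[:1]:
        m=r["pixels"].astype(np.uint8); c,_=cv2.findContours(m,0,2); c=max(c,key=cv2.contourArea)
        w=np.array([atz(p,q[0],.026)[:2] for q in c],np.float32); rr=cv2.minAreaRect(w); print("pal",np.round(rr[0],4),np.round(rr[1],4),round(rr[2],1))
    for k in ["bottle","lipstick"]:
        for r in spotter.spot_point(k,p)[:1]: print(k,round(r["score"],2),atz(p,np.array(r["location"])*[560,420],0).round(3))
```

```text
top
col [ 84 218] [103 235] circ [0.5148 0.4239] 0.0286 rect [0.5144 0.4234] [0.0402 0.043 ] 12.6
col [161 184] [179 201] circ [0.6046 0.2371] 0.0238 rect [0.6042 0.2373] [0.0455 0.0427] 47.4
pal [ 0.66  -0.007] [0.0606 0.1066] 76.0
lipstick 0.63 [0.346 0.312 0.   ]
scene
col [427 168] [449 185] circ [0.5172 0.4192] 0.0288 rect [0.5192 0.4198] [0.0449 0.0458] 15.4
col [130 164] [142 178] circ [ 0.3041 -0.3428] 0.0254 rect [ 0.3036 -0.3402] [0.0507 0.0269] 10.5
col [374   0] [455  35] circ [-0.1121  0.6216] 0.1448 rect [-0.0937  0.6087] [0.2737 0.1731] 75.3
col [374 212] [393 228] circ [0.6074 0.2342] 0.0253 rect [0.6079 0.2353] [0.0476 0.0467] 75.6
pal [ 0.6661 -0.0088] [0.0602 0.1098] 77.9
bottle 0.86 [ 0.334 -0.334  0.   ]
lipstick 0.48 [0.341 0.313 0.   ]
```

Emit:
step_arm([
  [-2,2,-3,0,0,0,100],
  [-3,3,-2,0,0,0,100],
  [-3,3,0,0,0,0,100],
  [-3,3,0,0,0,0,100],
  [0,0,0,0,0,0,100],
])

```text
clock: 51.98
tool_pos: [0.4021, -0.51, 0.2266]
tool_rot: [1.0, 0.004, -0.004, -0.003]
wrist_force: [-0.1, -0.1, -1.0]
gripper_width: 1.001
```

Run:
```python
from h import *
p=cams.read_camera("top");save(p,"t46.png",(60,120,480,330),1.9)
p=cams.read_camera("scene");save(p,"s46.png",(90,100,490,350),2); print(arm.get_state()["clock"])
```

```text
52.075
```

View pics/t46.png

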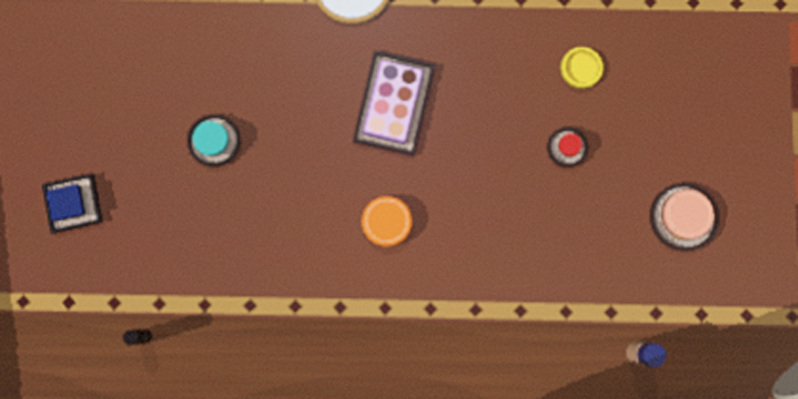

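View pics/s46.png

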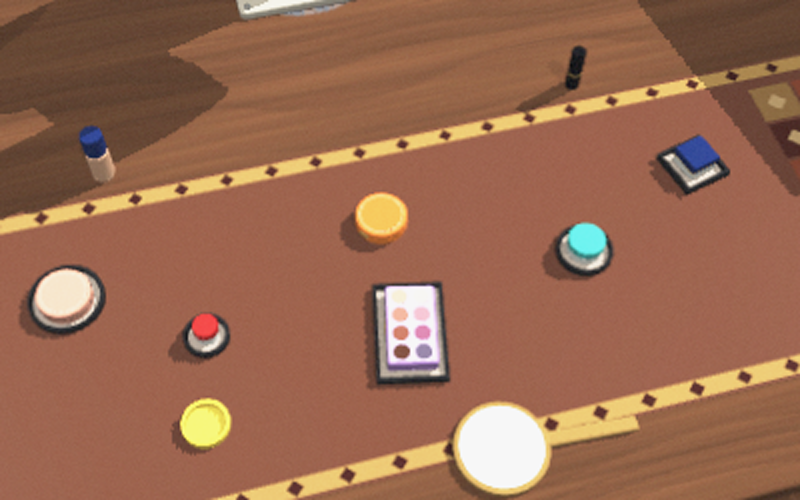

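All five pieces sit flat inside their trays. The bottle, lipstick, orange case and yellow tray are where they started.

```bash
python3 -c "
from h import *
print(arm.finish_job())"
```

```text
the job is handed in; nothing more can be done
None
```

I took both stacks apart, set all five pieces in their trays, and handed the job in at about 52 s of the 128 s allowed. The order was cream jar, balm, blush pot, palette, compact. Each piece was lowered until the wrist force showed contact, then released before lifting. The contact force was 12–17 N, except for the cream jar, which I pressed to about 31 N on the vertical axis.

**Last checks:**
- **Pieces:** the final top and scene pictures show every piece upright inside its own tray rim. For the cream jar, blush pot and palette, the measured centres agree with the tray centres to within 2–5 mm, against 8 mm of clearance. My colour check did not pick up the balm and I did not measure the compact, so those two rest on the pictures and the contact at release.
- **Camera agreement:** the top and scene cameras differ by up to about 6 mm on the same piece. I placed by the wrist camera, using the other two as a rough check.
- **Bystanders:** the bottle, lipstick, orange case and yellow tray look unmoved. The network missed the bottle in the last top picture, but found it in the scene view where it started.

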